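# Recover a spacer from a bearing block with sprung tongs and seat it

## Task

The dough sheeter's brass spacer has dropped to the bottom of the deep slot in the grey bearing block. Take the sprung tongs from their blue rack, squeeze them to pull the spacer out without jamming them hard against the block or touching the spacer with the fingers, and push it down over the upright steel stub shaft until the red seal under it meets its stop, bedding it there with a steady push of about 15 N (30 would spoil the seal). Then hang the tongs back in the rack as they were, let go, and leave everything else alone.

Things in the scene. Friction and masses are not known exactly. Their poses are not given: they have to be found in the camera images.
- tongs_grip (a point): Upright sprung tongs, 0.14 kg. Point midway between their two green pads, half-way up them. z up; they close along y. Pads 24 wide (x), 36 high, 10 thick, open above: squeeze their outer faces, 54 mm apart relaxed, from above. A dark guide frame 40 x 64 x 8 mm has its underside 38 mm below this point. Both pads slide in together, staying parallel; half squeezed, the tongs can be carried.
- tongs_tip (a point): Midway between the tongs' jaw tips, at their lower end, 118 mm below tongs_grip, same axes. Jaws 16 mm wide (x), outer faces always 12 mm closer than the pads' outer faces. The lowest 24 mm have inner faces like shallow upright Vs, to grip the round spacer: pads are then 39 to 43 mm over; at 49 mm over, jaws clear the spacer by 2 to 3 mm a side.
- jaw_l (a joint): Inward travel of each tong jaw and pad, in m: 0 relaxed (pads 54 mm over), 0.011 fully shut, 0.0055 to 0.0075 when gripping the spacer. Springs push each pad out with 3.6 N relaxed and 0.45 N more per mm of its travel.
- rack_slot (a point): The tongs' blue rack, 95 mm high, 90 x 110 mm, fixed. The point is the centre of the slot, in its top face. The slot is 24 mm (x) by 56 mm (y), through a 10 mm plate, 77 mm free below. The tongs' jaws hang through it, the guide frame resting on the top face, tongs' y along the slot's y (either way round).
- slot_mouth (a point): The grey bearing block, fixed, 90 x 100 mm, 80 mm high. The point is the centre of its slot's mouth, in the top face. The slot is 32 mm along x, 46 mm along y and 66 mm deep, with a flat floor.
- spacer_center (a point): The loose brass spacer ring, 45 g: 22 mm outside, 12.6 mm bore, 20 mm high. The point is its centre, half-way up; z is its axis. At the start it stands upright on the slot's floor near the middle. Bedded on the shaft, its centre is 22 to 34 mm below shaft_tip.
- shaft_tip (a point): Roller end, fixed on a 90 mm flange. The point is the tip of its upright stub shaft, 100 mm above the table; shaft 10 mm thick, tapering over the top 12 mm to 4 mm. Red seal ring round it, 19 mm wide, 15 mm high, top 24 to 36 mm below the tip (differs, must be felt). Any push over 4 N slides it 8 mm down to a rigid stop; it stays there. A hub 60 mm wide begins 72 mm below the tip.
- nozzle_center (a point): Bystander: steel piping nozzle, 32 mm wide, 45 mm high, standing on its base; the point is half-way up.
- cup_center (a point): Bystander: aluminium cup, 64 mm wide, 60 mm high; the point is half-way up.
- brush_grip (a point): Bystander: pastry brush lying on the table; the point is on its handle.
- bottle_center (a point): Bystander: green bottle, 54 mm wide, 130 mm high; the point is half-way up.

How it is judged:
On the way, in this order (a step that is already met when the one before it is completed fails the run):
1. the spacer is lifted clear of the block, held in the tongs (z of spacer_center in the frame of slot_mouth above 0.015 m and contact force between tongs and spacer above 1 N), for 0.2 s.
2. the spacer is on the shaft, pressed on the seal with more than 9 N (which takes the seal to its stop) (horizontal distance between spacer_center and shaft_tip below 0.004 m and z of spacer_center in the frame of shaft_tip below -0.0205 m and angle between spacer_center's own z axis and vertical below 0.1 rad and contact force between spacer and roller above 9 N), for 0.2 s.
At the end, for the whole second after the job is handed in: Spacer rests upright on the seal round the shaft (within 4 mm of its axis, centre 20.5 mm or more below the tip); tongs hang at rest in the rack, upright (0.1 rad), relaxed (jaw travel under 2 mm), within 12 mm of the slot's centre, guide frame within 5 mm of the rack's top (horizontal distance between spacer_center and shaft_tip below 0.004 m and z of spacer_center in the frame of shaft_tip below -0.0205 m and angle between each of spacer_center, tongs_grip's own z axis and vertical below 0.1 rad and contact force between spacer and roller above 0.1 N and horizontal distance between tongs_tip and rack_slot below 0.012 m and z of tongs_grip in the frame of rack_slot between 0.033 and 0.043 m and value of joint jaw_l below 0.002 m and linear speed of each of tongs, spacer below 0.02 m/s); the robot touches nothing.
It fails at once if the fingers touch the spacer (contact force between the fingers and spacer above 0.5 N).
It fails at once if the tongs are jammed against the bearing block with more than 35 N (contact force between tongs and block above 35 N).
It fails at once if the spacer is pressed on the shaft or seal with more than 30 N (contact force between spacer and roller above 30 N).
It fails at once if the nozzle, cup, brush or bottle is moved by more than 25 mm (distance of any of nozzle_center, cup_center, brush_grip, bottle_center from where it was at the start of the episode above 0.025 m).
It also fails if it takes over 66 s, if anything falls off the work surface, if the arm or the gripper's body presses on something with over 40 N, if the wrist force passes 120 N, or if a joint passes its speed limit or range.

## Robot

A 6-joint arm with a two-finger parallel gripper is mounted at the origin on the work surface. World frame = base frame: x ahead of the robot, y to its left, z up, the work surface at z = 0. Lengths are in m, angles in rad, forces in N, time in s.
With the tool pointing down it reaches from about 0.375 to 0.825 m from the base axis. Payload 5.5 kg.
Tool frame: the origin (TCP) lies at the centre of the arm's flange, where the gripper is bolted on; the fingertips stand 173 mm ahead of it and the grasp point (between the pads) lies 155 mm ahead of it; y points along the fingers, z is the direction in which the jaws open and shut, and the axes are right-handed (so a half turn about y gives the same grasp; the last joint's range is limited). The gripper opens to 85 mm and grips with 20 to 120 N. Pads are 22 mm wide; open, the fingers measure 114 mm over their backs; the gripper's body (76 mm by 85 mm) begins 54 mm behind the grasp point. The pads swing forward as they close: fully open they stand 13 mm farther back than shut.
Start: joints at [-1.15, 0.314, -0.047, 1.21, 0, 1.571], TCP at [0.245, -0.548, 0.405] pointing down, gripper open.
Joint ranges: [-2.67, 2.67], [-0.69, 1.73], [-1.03, 1.25], [-2.08, 2.16], [-1.42, 1.45], [-3.14, 3.14]. Speed limits (rad/s): [2.39, 2.39, 3.01, 3.14, 3.14, 3.14].

## Interface

Orientations are given as a unit quaternion [w, x, y, z].
In Python, from bench import r gives the robot as it stands. The module is installed in compiled form; this text tells all that it offers.
- The arm moves only by the tool step_arm, never from a script. Its argument "series" is a list of rows, each a list of 2 entries, a list of its own where there are three numbers: the shift along the tool's x, y, z in m, then the turn, a rotation vector about the tool's x, y, z in degrees. In form: [[[tx, ty, tz], [wx, wy, wz]], ...]. A call has 1 to 10 rows; each row shifts and turns the commanded pose from where the row before left it, along the tool's axes as they then stand; what a row does not reach is not made up. A row lasts 1/8 s, in which the tool goes at most 62.5 mm and 10.7 degrees, less where a joint would pass 70% of its speed; a pose out of reach is approached as far as the arm can. A call with a gripper value outside its range is refused whole. "fingers" is the finger opening in m, from 0 to 0.0854, set as the call begins (left out, the last holds). The fingers move at their own pace and stop on an object; "newtons" is the grip in N (left out, the last holds). Time passes only in rows, so rows that do not move let the fingers close. It gives the time, the measured TCP pose, the force and the opening at its end, in the units of the state.
- r.get_obs(): the state, without advancing time (a new reading comes with each control period).
- r.get_image(name): name is "scene" or "top" or "wrist"; returns a dict with "pixels" (420x560x3 uint8, red, green, blue), "range_z" (420x560 float32, m along the optical axis (not along the pixel's ray), 0 where there is no reading), "K" (3x3 intrinsics, pixels), "k1" (the pictures are not rectified: a ray, as slopes to the right and down, at radius r is drawn at 1 + k1 r^2 times it, then the intrinsics apply), "rvec" (rotation vector, rad) and "tvec" (3), from world to camera coordinates, as OpenCV has them; the wrist camera has in their place "mount" (4x4, takes a point from camera to tool coordinates, whose origin is the TCP and whose axes are the tool frame's). Camera axes: x right, y down, z forward; pixel columns grow to the right and rows downward; lengths in m; the calibration is good to about 2 mm. A picture is of the moment at which its call begins: read the wrist's pose just before it.
- r.close_job(): hands the job in, once; it reports no verdict.
The state is a dict: "time_s": time; "joint_positions": joint angles; "dq": joint speeds; "joint_torque": joint torques, N m; "tool_pos": TCP position; "tool_rot": TCP orientation; "contact_force": force on the tool from outside, world axes, zero at the start; "wrist_torque": the same for the moment, N m; "opening": finger opening in m.
Only numpy, scipy, OpenCV 4.12 (cv2) and the standard library are available. Lean on these libraries where they do the work, as an engineer would, in place of code of your own. Each camera call takes 0.05 s, during which the arm holds its last target.

## Working session

There is one attempt and no reset: what is moved stays moved. The work goes in short steps, Python scripts to look and compute and a tool call to move; the robot and the scene stay as the last step left them, time stands still between calls to the robot, and variables do not carry over. Pictures are saved under pics/ and viewed, and the job is handed in when it is done.

Besides the shell and the picture viewer there is one more tool, called in YAML: its name, and indented under it one key for each argument. step_arm: Moves the arm, as the interface text tells. Its arguments: {"type":"object","properties":{"series":{"type":"array","items":{"type":"array"}},"fingers":{"type":"number"},"newtons":{"type":"number"}},"required":["series"]}

```bash
mkdir -p pics; cat > h.py <<'E'
import numpy as np,cv2,pickle
from bench import r
from scipy.spatial.transform import Rotation as R
def q2R(q): return R.from_quat([q[1],q[2],q[3],q[0]]).as_matrix()
def grab(name,fn=None):
    o=r.get_obs(); im=r.get_image(name)
    if 'mount' in im:
        T=np.eye(4);T[:3,:3]=q2R(o['tool_rot']);T[:3,3]=o['tool_pos']; W=T@im['mount']
    else:
        Rm=cv2.Rodrigues(np.array(im['rvec'],float))[0]; W=np.eye(4); W[:3,:3]=Rm.T; W[:3,3]=-Rm.T@np.array(im['tvec']).ravel()
    im['W']=W; im=dict(im)
    if fn: cv2.imwrite('pics/'+fn+'.png',im['pixels'][:,:,::-1]); pickle.dump(im,open(fn+'.pkl','wb'))
    return im
def rays(im,uv):
    uv=np.asarray(uv,float).reshape(-1,2);K=np.array(im['K'])
    d=(uv-[K[0,2],K[1,2]])/[K[0,0],K[1,1]]
    p=d.copy()
    for _ in range(20): p=d/(1+im['k1']*(p**2).sum(1,keepdims=True))
    D=np.c_[p,np.ones(len(p))]@im['W'][:3,:3].T
    return im['W'][:3,3],D
def onplane(im,uv,z):
    o,D=rays(im,uv); return o+D*((z-o[2])/D[:,2])[:,None]
def cloud(im):
    h,w=im['range_z'].shape; u,v=np.meshgrid(np.arange(w),np.arange(h))
    o,D=rays(im,np.c_[u.ravel(),v.ravel()])
    # D has camera z 1
    P=o+D*im['range_z'].reshape(-1,1); P[im['range_z'].ravel()==0]=np.nan
    return P.reshape(h,w,3)
def obs():
    o=r.get_obs(); print('t',round(o['time_s'],2),'p',np.round(o['tool_pos'],4),'q',np.round(o['tool_rot'],4),'F',np.round(o['contact_force'],2),'op',round(o['opening'],4),'j',np.round(o['joint_positions'],3)); return o
E
python3 - <<'E'
from h import *
o=obs(); print(np.round(q2R(o['tool_rot']),3))
for n in ['scene','top','wrist']:
    im=grab(n,n+'0'); print(n,np.round(im['W'],3),im['k1'],np.round(im['K'],1))
E
```

```text
t 0.0 p [ 0.245  -0.5474  0.4038] q [ 0.1476 -0.1478  0.6921 -0.6909] F [ 0.08 -1.05 -0.21] op 0.0854 j [-1.15   0.314 -0.048  1.21   0.     1.571]
[[-0.913 -0.001  0.409]
 [-0.409  0.002 -0.913]
 [-0.    -1.    -0.002]]
scene [[ 0.399  0.751 -0.526  1.236]
 [ 0.917 -0.326  0.231 -0.293]
 [ 0.002 -0.575 -0.818  1.097]
 [ 0.     0.     0.     1.   ]] 0.045843024399264735 [[436.4   0.  273.2]
 [  0.  436.4 214.6]
 [  0.    0.    1. ]]
top [[-0.02  -0.986  0.163  0.404]
 [-1.     0.023  0.014 -0.022]
 [-0.017 -0.162 -0.987  1.24 ]
 [ 0.     0.     0.     1.   ]] 0.03497958190469968 [[430.3   0.  281.6]
 [  0.  430.3 213.2]
 [  0.    0.    1. ]]
wrist [[ 0.409 -0.864 -0.293  0.32 ]
 [-0.912 -0.389 -0.128 -0.515]
 [-0.003  0.32  -0.947  0.373]
 [ 0.     0.     0.     1.   ]] -0.06538916145406451 [[323.    0.  281.1]
 [  0.  323.  208.2]
 [  0.    0.    1. ]]
```

View pics/top0.png

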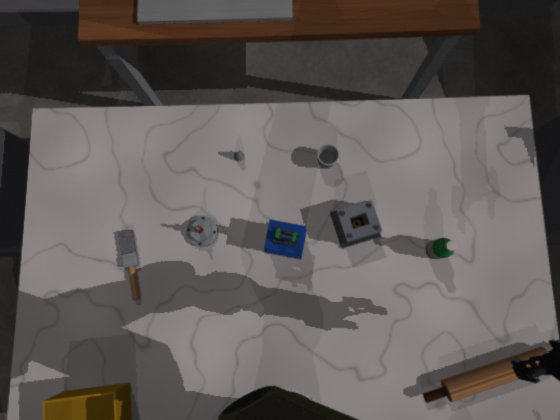

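View pics/scene0.png

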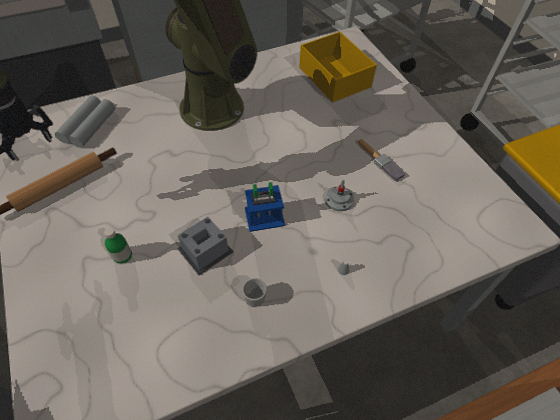

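View pics/wrist0.png

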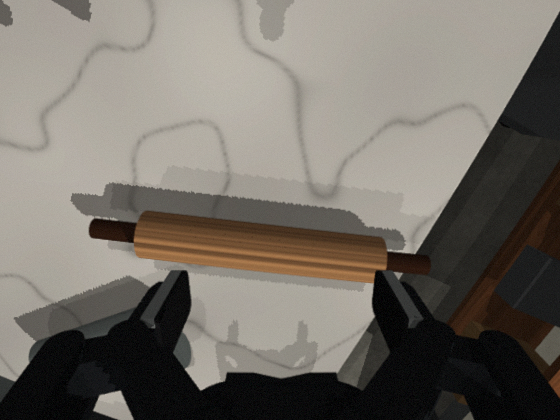

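The top view shows the rack at (286,238), block at (356,222), shaft at (200,230), nozzle at (238,155), cup at (328,156), bottle at (442,248) and brush at (130,265). Next I'll measure them.

```bash
python3 - <<'E'
from h import *
im=pickle.load(open('top0.pkl','rb'));P=cloud(im)
px=im['pixels'].astype(int)
hsv=cv2.cvtColor(im['pixels'],cv2.COLOR_RGB2HSV)
def stat(name,m,q=None):
    p=P[m&np.isfinite(P[...,0])]; print(name,len(p),'min',np.round(np.percentile(p,2,axis=0),3),'max',np.round(np.percentile(p,98,axis=0),3),'med',np.round(np.median(p,axis=0),3))
blue=(hsv[...,0]>105)&(hsv[...,0]<130)&(hsv[...,1]>150)
stat('blue',blue); 
z=P[...,2]
for n,(u0,u1,v0,v1) in dict(rack=(255,315,210,265),block=(325,390,195,255),shaft=(175,225,205,255),cup=(312,345,140,172),noz=(228,250,145,168),bot=(428,460,232,262),brush=(112,145,225,302)).items():
    m=np.zeros(z.shape,bool);m[v0:v1,u0:u1]=1
    print(n,'zmax',np.nanmax(z[m]));stat(n,m&(z>0.012))
m=np.zeros(z.shape,bool);m[195:255,325:390]=1;m&=(z>0.07)&(z<0.09)
uv=np.argwhere(m);print(cv2.minAreaRect(P[m][:,:2].astype(np.float32)))
m=blue&(z>0.085)&(z<0.105);print('rack',cv2.minAreaRect(P[m][:,:2].astype(np.float32)))
a=cv2.resize(im['pixels'][190:270,165:400],None,fx=3.4,fy=3.4,interpolation=cv2.INTER_CUBIC);cv2.imwrite('pics/topz.png',a[:,:,::-1])
E
```

```text
blue 877 min [ 0.483 -0.065  0.005] max [0.569 0.037 0.1  ] med [ 0.517 -0.012  0.094]
rack zmax 0.1539863272135069
rack 1084 min [ 0.486 -0.062  0.09 ] max [0.569 0.037 0.151] med [ 0.527 -0.012  0.095]
block zmax 0.08926020960880732
block 1368 min [ 0.52  -0.266  0.013] max [ 0.618 -0.16   0.085] med [ 0.57  -0.214  0.079]
shaft zmax 0.098577623036326
shaft 602 min [0.522 0.19  0.012] max [0.6   0.265 0.077] med [0.558 0.223 0.025]
cup zmax 0.06442949996459246
cup 274 min [ 0.735 -0.169  0.013] max [ 0.793 -0.111  0.062] med [ 0.777 -0.142  0.047]
noz zmax 0.044247659059150735
noz 53 min [0.772 0.108 0.013] max [0.791 0.132 0.043] med [0.778 0.117 0.026]
bot zmax 0.1347266099630613
bot 465 min [ 0.468 -0.45   0.024] max [ 0.518 -0.411  0.132] med [ 0.49  -0.425  0.088]
brush zmax 0.02476692703873451
brush 748 min [0.378 0.406 0.013] max [0.562 0.46  0.023] med [0.493 0.429 0.017]
((0.5710791349411011, -0.21518580615520477), (0.09017268568277359, 0.10076570510864258), 15.773673057556152)
rack ((0.5277210474014282, -0.013029053807258606), (0.09841040521860123, 0.07888847589492798), 78.15082550048828)
```

View pics/topz.png

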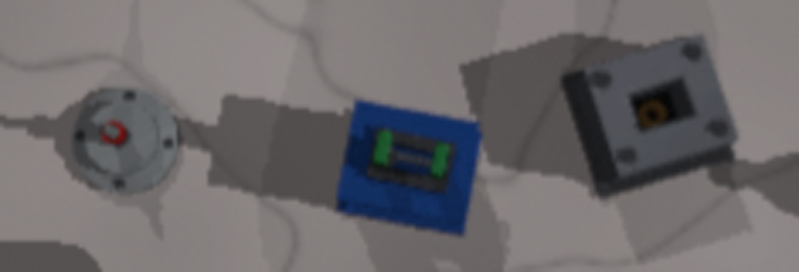

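```bash
cat >> h.py <<'E'
def Rt(yaw):  # tool z at angle yaw(deg), y down
    a=np.radians(yaw); return np.array([[np.sin(a),0,np.cos(a)],[-np.cos(a),0,np.sin(a)],[0,-1,0]])
def plan(target,yaw,n=None,start=None,vmax=0.05):
    o=r.get_obs(); p=np.array(o['tool_pos']) if start is None else np.array(start[0]); A=q2R(o['tool_rot']) if start is None else start[1]
    B=Rt(yaw); rv=R.from_matrix(A.T@B).as_rotvec(degrees=True)
    # prefer way given by j6: shortest
    d=np.array(target)-p
    n=n or int(max(np.ceil(np.linalg.norm(d)/vmax),np.ceil(np.linalg.norm(rv)/10.5),1))
    rows=[];C=A.copy();q=p.copy();
    for i in range(n):
        w=np.round((R.from_matrix(C.T@B).as_rotvec(degrees=True))/(n-i),2)
        t=np.round(C.T@((np.array(target)-q)/(n-i)),4)
        q=q+C@t; C=C@R.from_rotvec(w,degrees=True).as_matrix()
        rows.append([[float(x) for x in t],[float(x) for x in w]])
    import json
    for k in range(0,n,10): print(json.dumps(rows[k:k+10]).replace(' ',''))
    return rows
E
python3 - <<'E'
from h import *
plan([0.650,-0.193,0.35],105.8)
E
```

```text
[[[-0.0303,0.0032,-0.0093],[0.0,-10.1,-0.01]],[[-0.0314,0.0032,-0.0038],[0.0,-10.1,-0.01]],[[-0.0316,0.0032,0.0017],[0.0,-10.1,-0.01]],[[-0.0308,0.0032,0.0072],[0.0,-10.1,-0.01]],[[-0.0291,0.0032,0.0125],[0.0,-10.1,-0.01]],[[-0.0264,0.0032,0.0174],[0.0,-10.1,-0.01]],[[-0.023,0.0031,0.0218],[0.0,-10.1,-0.01]],[[-0.0188,0.0031,0.0255],[0.0,-10.1,-0.01]],[[-0.014,0.0032,0.0284],[0.0,-10.1,-0.01]],[[-0.0088,0.0031,0.0304],[0.0,-10.1,-0.01]]]
[[[-0.0033,0.0031,0.0315],[0.01,-10.1,-0.01]],[[0.0022,0.0032,0.0316],[0.0,-10.1,-0.01]],[[0.0077,0.0032,0.0307],[0.01,-10.1,-0.01]],[[0.013,0.0032,0.0289],[0.01,-10.1,-0.0]],[[0.0179,0.0031,0.0261],[0.0,-10.1,-0.01]],[[0.0222,0.0032,0.0226],[0.01,-10.1,-0.0]],[[0.0257,0.0031,0.0184],[0.0,-10.09,-0.01]]]
```

step_arm:
  series:
    - [[-0.0303,0.0032,-0.0093],[0,-10.1,0]]
    - [[-0.0314,0.0032,-0.0038],[0,-10.1,0]]
    - [[-0.0316,0.0032,0.0017],[0,-10.1,0]]
    - [[-0.0308,0.0032,0.0072],[0,-10.1,0]]
    - [[-0.0291,0.0032,0.0125],[0,-10.1,0]]
    - [[-0.0264,0.0032,0.0174],[0,-10.1,0]]
    - [[-0.023,0.0031,0.0218],[0,-10.1,0]]
    - [[-0.0188,0.0031,0.0255],[0,-10.1,0]]
    - [[-0.014,0.0032,0.0284],[0,-10.1,0]]
    - [[-0.0088,0.0031,0.0304],[0,-10.1,0]]

```text
time_s: 1.4
tool_pos: [0.4839, -0.3383, 0.3726]
tool_rot: [0.628, -0.628, 0.324, -0.324]
contact_force: [0.4, -0.1, -0.0]
opening: 0.0854
```

step_arm:
  series:
    - [[-0.0033,0.0031,0.0315],[0,-10.1,0]]
    - [[0.0022,0.0032,0.0316],[0,-10.1,0]]
    - [[0.0077,0.0032,0.0307],[0,-10.1,0]]
    - [[0.013,0.0032,0.0289],[0,-10.1,0]]
    - [[0.0179,0.0031,0.0261],[0,-10.1,0]]
    - [[0.0222,0.0032,0.0226],[0,-10.1,0]]
    - [[0.0257,0.0031,0.0184],[0,-10.1,0]]
    - [[0,0,0],[0,0,0]]

```text
time_s: 2.4
tool_pos: [0.6512, -0.1915, 0.3498]
tool_rot: [0.701, -0.7, -0.098, 0.099]
contact_force: [-0.3, 0.5, 0.0]
opening: 0.0852
```

```bash
python3 - <<'E'
from h import *
o=obs(); print(np.round(q2R(o['tool_rot']),3)); im=grab('wrist','w_block'); print(np.round(im['W'],4))
plan([0.608,-0.030,0.36],78.15)
E
```

```text
t 2.4 p [ 0.6512 -0.1915  0.3498] q [ 0.7005 -0.7    -0.098   0.0985] F [-0.35  0.51  0.04] op 0.0852 j [-0.286  0.487  0.082  1.166  0.    -0.565]
[[ 0.961 -0.001 -0.275]
 [ 0.275  0.001  0.961]
 [-0.001 -1.     0.001]]
[[-0.2759  0.9109  0.3068  0.5721]
 [ 0.9612  0.2608  0.0901 -0.2151]
 [ 0.0021  0.3197 -0.9475  0.3191]
 [ 0.      0.      0.      1.    ]]
[[[0.0009,-0.0025,0.042],[-0.0,6.92,-0.02]],[[-0.0042,-0.0024,0.0418],[-0.0,6.92,-0.02]],[[-0.0092,-0.0025,0.0409],[-0.0,6.92,-0.02]],[[-0.014,-0.0025,0.0395],[-0.01,6.91,-0.02]]]
```

View pics/w_block.png

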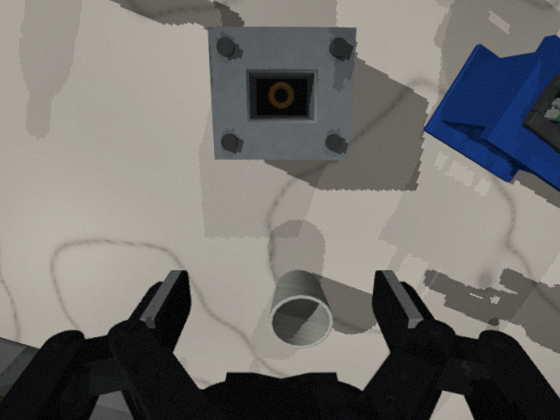

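The block's slot mouth spans about (247–318, 69–122), with the spacer ring at (281,95). Now I'll move to view the rack.

step_arm:
  series:
    - [[0.0009,-0.0025,0.042],[0,6.92,0]]
    - [[-0.0042,-0.0024,0.0418],[0,6.92,0]]
    - [[-0.0092,-0.0025,0.0409],[0,6.92,0]]
    - [[-0.014,-0.0025,0.0395],[0,6.92,0]]
    - [[0,0,0],[0,0,0]]

```text
time_s: 3.08
tool_pos: [0.6066, -0.0293, 0.3613]
tool_rot: [0.703, -0.703, 0.073, -0.073]
contact_force: [-0.3, -1.1, -0.5]
opening: 0.0853
```

```bash
python3 - <<'E'
from h import *
o=obs(); im=grab('wrist','w_rack'); print(np.round(im['W'],4))
for n in ['w_block','w_rack']:
    im=pickle.load(open(n+'.pkl','rb'));P=cloud(im);hsv=cv2.cvtColor(im['pixels'],cv2.COLOR_RGB2HSV);z=P[...,2]
    print(n,'table z',np.nanmedian(z[200:260,100:200]))
    if n=='w_block':
        m=np.zeros(z.shape,bool);m[20:170,200:365]=1;m&=(z>0.07)&(z<0.088);print('top z',np.median(z[m]),cv2.minAreaRect(P[m][:,:2].astype(np.float32)))
        q=P[80:112,265:298].reshape(-1,3); q=q[(q[:,2]>0.02)&(q[:,2]<0.05)];print('spacer',len(q),np.median(q,0),cv2.minEnclosingCircle(q[:,:2].astype(np.float32)))
        sub=im['pixels'][60:130,238:328];cv2.imwrite('pics/wbz.png',cv2.resize(sub,None,fx=8,fy=8,interpolation=cv2.INTER_CUBIC)[:,:,::-1])
E
```

```text
t 3.08 p [ 0.6066 -0.0293  0.3613] q [ 0.7034 -0.7033  0.0729 -0.0728] F [-0.33 -1.12 -0.53] op 0.0853 j [-0.048  0.347 -0.101  1.124  0.     0.158]
[[ 0.2041  0.9275  0.3131  0.5261]
 [ 0.9789 -0.1938 -0.064  -0.0134]
 [ 0.0013  0.3196 -0.9476  0.3306]
 [ 0.      0.      0.      1.    ]]
w_block table z -0.00010878727635421637
top z 0.08008615329418811 ((0.5693415403366089, -0.21516680717468262), (0.09021829068660736, 0.10085032135248184), 16.103321075439453)
spacer 368 [ 0.56757912 -0.21595828  0.03371276] ((0.5681800842285156, -0.2154245674610138), 0.010989496484398842)
w_rack table z 0.00025282392380288066
```

View pics/w_rack.png

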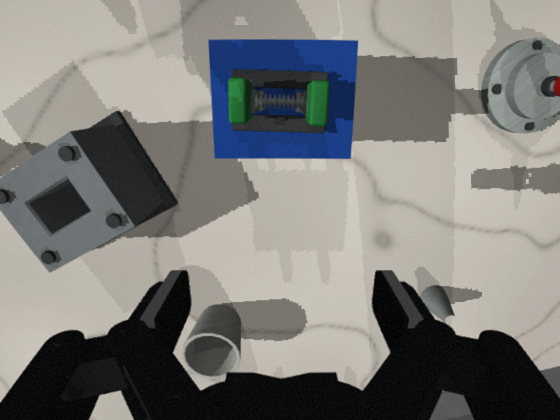

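View pics/wbz.png

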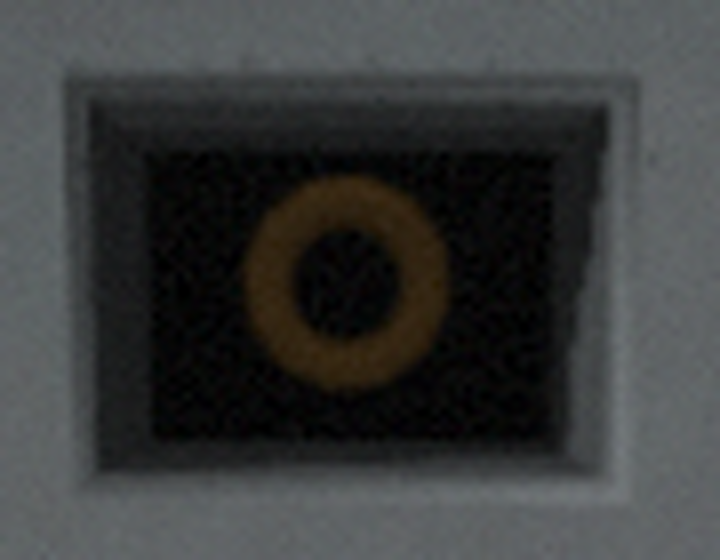

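```bash
python3 - <<'E'
from h import *
im=pickle.load(open('w_block.pkl','rb'))
print('mouth',onplane(im,[351/8+238-.4,285/8+60-.4],0.08),'spacer',onplane(im,[347/8+237.6,281/8+59.6],0.034))
px=im['pixels'].astype(int);m=(px[...,0]-px[...,2]>20)[75:115,255:310];v,u=np.nonzero(m);c,_=cv2.minEnclosingCircle(np.c_[u,v].astype(np.float32));print('spacer mask',len(u),onplane(im,[c[0]+255,c[1]+75],0.034), c)
im=pickle.load(open('w_rack.pkl','rb'));hsv=cv2.cvtColor(im['pixels'],cv2.COLOR_RGB2HSV);P=cloud(im);z=P[...,2]
blue=(hsv[...,0]>105)&(hsv[...,0]<130)&(hsv[...,1]>150);
m=(z>0.088)&(z<0.102);m[:, :200]=0;m[:,365:]=0;m[165:]=0
rr=cv2.minAreaRect(P[m][:,:2].astype(np.float32));print('rack',rr,np.median(z[m]))
b=blue.copy();b[:, :200]=0;b[:,365:]=0;b[165:]=0
v,u=np.nonzero(b);q=onplane(im,np.c_[u,v],0.095)[:,:2].astype(np.float32);print('rack blue',cv2.minAreaRect(q))
g=(hsv[...,0]>50)&(hsv[...,0]<75)&(hsv[...,1]>120)
n,l,s,c=cv2.connectedComponentsWithStats(g.astype(np.uint8))
for i in range(1,n):
    if s[i,4]>200:
        mm=(l==i); zt=z[mm]; top=mm&(z>np.nanmedian(zt)-.004);print('pad',s[i],np.nanmedian(zt),'ptsmed',np.median(P[top],0)); v,u=np.nonzero(mm); q=onplane(im,np.c_[u,v],np.nanmedian(zt)); print(cv2.minAreaRect(q[:,:2].astype(np.float32)), cv2.minAreaRect(P[top][:,:2].astype(np.float32)))
# shaft tip
px=im['pixels'].astype(int);red=(px[...,0]>120)&(px[...,1]<70);v,u=np.nonzero(red);print('red',u.mean(),v.mean(),onplane(im,[u.mean(),v.mean()],0.07))
sub=im['pixels'][30:170,200:370];cv2.imwrite('pics/wrz.png',cv2.resize(sub,None,fx=4,fy=4,interpolation=cv2.INTER_CUBIC)[:,:,::-1])
E
```

```text
mouth [[ 0.56881403 -0.21530683  0.08      ]] spacer [[ 0.56790683 -0.21585529  0.034     ]]
spacer mask 351 [[ 0.56783909 -0.21588853  0.034     ]] (25.959182739257812, 19.632652282714844)
rack ((0.5272003412246704, -0.012128729373216629), (0.10082609206438065, 0.08061134070158005), 77.73855590820312) 0.09507081970007741
rack blue ((0.5269412994384766, -0.012189589440822601), (0.09955083578824997, 0.07879266142845154), 78.08763122558594)
pad [229  77  23  47 977] 0.15063759827769918 ptsmed [ 0.52136718 -0.03562331  0.15076587]
((0.5219290256500244, -0.03455282375216484), (0.011893793009221554, 0.023633603006601334), 75.68407440185547) ((0.5216003656387329, -0.03583284839987755), (0.01005698461085558, 0.0236376840621233), 75.80583953857422)
pad [305  80  24  46 947] 0.15070159228001717 ptsmed [0.53136799 0.00609094 0.15085621]
((0.5313845872879028, 0.005108571611344814), (0.011917159892618656, 0.0232763160020113), 77.42596435546875) ((0.5316550731658936, 0.006190767977386713), (0.009710934944450855, 0.023466238752007484), 77.31218719482422)
red 557.3333333333334 83.5 [[0.55431655 0.20709613 0.07      ]]
```

View pics/wrz.png

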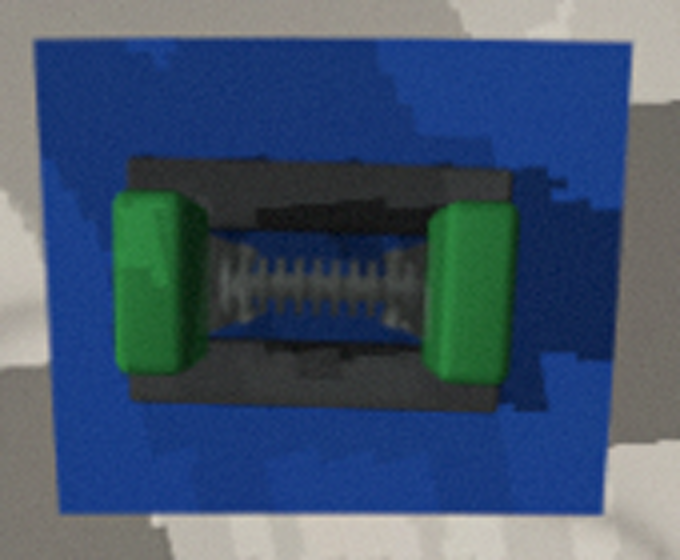

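```bash
python3 - <<'E'
from h import *
plan([0.638,0.205,0.36],78.0,vmax=0.055)
E
```

```text
[[[-0.0036,0.0002,0.0474],[0.01,0.03,0.0]],[[-0.0036,0.0002,0.0474],[0.01,0.04,0.0]],[[-0.0037,0.0002,0.0474],[0.0,0.03,0.01]],[[-0.0037,0.0003,0.0473],[0.01,0.04,0.0]],[[-0.0037,0.0003,0.0474],[0.0,0.03,0.01]]]
```

step_arm:
  series:
    - [[-0.0036,0.0002,0.0474],[0,0,0]]
    - [[-0.0036,0.0002,0.0474],[0,0,0]]
    - [[-0.0037,0.0002,0.0474],[0,0,0]]
    - [[-0.0037,0.0002,0.0474],[0,0,0]]
    - [[-0.0037,0.0002,0.0474],[0,0,0]]
    - [[0,0,0],[0,0,0]]

```text
time_s: 3.88
tool_pos: [0.6392, 0.2063, 0.3592]
tool_rot: [0.703, -0.703, 0.072, -0.072]
contact_force: [-0.1, -0.7, -0.3]
opening: 0.0853
```

```bash
python3 - <<'E'
from h import *
o=obs(); im=grab('wrist','w_shaft'); print(np.round(im['W'],4))
P=cloud(im)
sub=im['pixels'][20:180,200:370];cv2.imwrite('pics/wsz.png',cv2.resize(sub,None,fx=4,fy=4,interpolation=cv2.INTER_CUBIC)[:,:,::-1])
E
```

```text
t 3.88 p [0.6392 0.2063 0.3592] q [ 0.7034 -0.7034  0.0723 -0.0724] F [-0.09 -0.7  -0.34] op 0.0853 j [0.312 0.469 0.075 1.177 0.    0.517]
[[ 0.2028  0.9277  0.3134  0.5587]
 [ 0.9792 -0.1925 -0.0636  0.2222]
 [ 0.0013  0.3198 -0.9475  0.3284]
 [ 0.      0.      0.      1.    ]]
```

View pics/wsz.png

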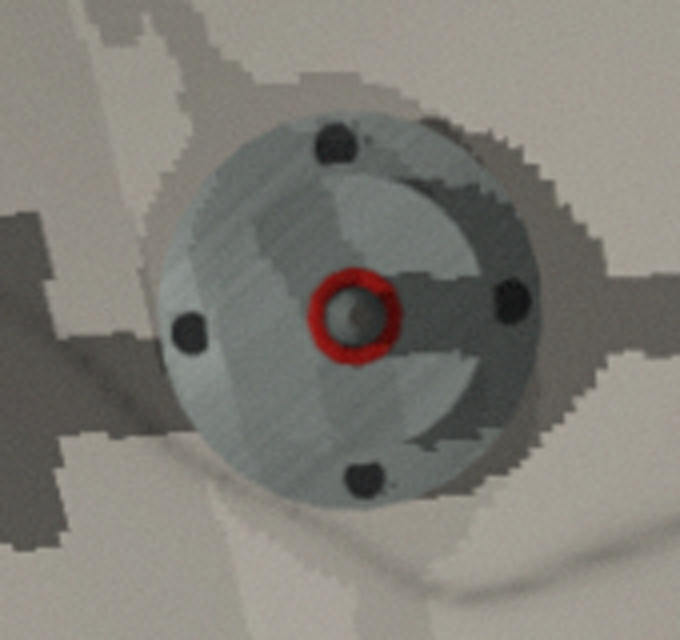

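The red seal is centred near zoomed pixel (355,316), with the shaft tip at about (361,318).

```bash
python3 - <<'E'
from h import *
im=pickle.load(open('w_shaft.pkl','rb'));P=cloud(im);z=P[...,2]
px=im['pixels'].astype(int);red=(px[...,0]>110)&(px[...,1]<70);red[:, :250]=0;red[:,320:]=0
v,u=np.nonzero(red);print('n',len(u),'red z pct',np.nanpercentile(z[red],[5,25,50,75,95]))
(c,rad)=cv2.minEnclosingCircle(np.c_[u,v].astype(np.float32))
cnt=max(cv2.findContours(red.astype(np.uint8),cv2.RETR_EXTERNAL,cv2.CHAIN_APPROX_NONE)[0],key=len);el=cv2.fitEllipse(cnt);print(c,rad,el)
zt=np.nanmedian(z[red])
print('seal ctr',onplane(im,c,zt),onplane(im,el[0],zt),'tip',onplane(im,[200+360/4-.4,20+318/4-.4],0.1))
m=(z>0.08);m[:, :260]=0;m[:,320:]=0;m[120:]=0;m[:70]=0;print('tip pts',m.sum(),np.nanmean(P[m],0),np.nanmax(z[m]))
m=(z>0.02)&(z<0.035);m[:, :200]=0;m[:,370:]=0;m[180:]=0
q=P[m][:,:2].astype(np.float32);print('hub?',np.median(z[m]),cv2.minEnclosingCircle(q))
m=(z>0.008)&(z<0.05);m[:, :200]=0;m[:,370:]=0;m[180:]=0
q=P[m][:,:2].astype(np.float32);print('flange',np.percentile(z[m],[5,50,95]),cv2.minEnclosingCircle(q))
plan([0.5266,-0.0148,0.36],76.5,vmax=0.055)
E
```

```text
n 127 red z pct [0.02789134 0.06470214 0.06522557 0.06578036 0.06643012]
(288.0714416503906, 98.64286041259766) 11.728743553161621 ((287.85174560546875, 98.50997924804688), (20.641857147216797, 21.684656143188477), 2.1405177116394043)
seal ctr [[0.55895536 0.2280236  0.06522557]] [[0.5588236  0.22787592 0.06522557]] tip [[0.55942695 0.22820661 0.1       ]]
tip pts 126 [0.55913898 0.22834198 0.09307836] 0.10061589506204024
hub? 0.028042884479007407 ((0.559136688709259, 0.22848694026470184), 0.030141087248921394)
flange [0.012129   0.01575488 0.0289224 ] ((0.559043288230896, 0.22883988916873932), 0.04534411430358887)
[[[-0.013,-0.0001,-0.0476],[0.01,0.33,-0.0]],[[-0.0127,-0.0001,-0.0477],[0.01,0.33,-0.0]],[[-0.0125,-0.0001,-0.0477],[0.01,0.34,-0.0]],[[-0.0122,-0.0002,-0.0478],[0.01,0.33,-0.0]],[[-0.0119,-0.0001,-0.0479],[0.02,0.34,-0.01]]]
```

step_arm:
  series:
    - [[-0.013,-0.0001,-0.0476],[0,0.33,0]]
    - [[-0.0127,-0.0001,-0.0477],[0,0.33,0]]
    - [[-0.0125,-0.0001,-0.0477],[0,0.33,0]]
    - [[-0.0122,-0.0001,-0.0478],[0,0.33,0]]
    - [[-0.0119,-0.0001,-0.0479],[0,0.33,0]]
    - [[0,0,0],[0,0,0]]

```text
time_s: 4.68
tool_pos: [0.5241, -0.0188, 0.3605]
tool_rot: [-0.701, 0.702, -0.086, 0.085]
contact_force: [-0.4, 0.4, -0.6]
opening: 0.0855
```

```bash
python3 - <<'E'
from h import *
o=obs(); print(np.round(q2R(o['tool_rot']),4));plan([0.5266,-0.0148,0.286],76.5,n=5)
grab('wrist','w_pre')
E
```

```text
t 4.67 p [ 0.5241 -0.0188  0.3605] q [-0.7014  0.7024 -0.0858  0.0854] F [-0.43  0.39 -0.65] op 0.0855 j [-3.500e-02  1.950e-01 -3.030e-01  1.073e+00 -1.000e-03  2.070e-01]
[[ 9.707e-01 -7.000e-04  2.404e-01]
 [-2.404e-01 -1.200e-03  9.707e-01]
 [-4.000e-04 -1.000e+00 -1.400e-03]]
[[[0.0003,0.0149,0.0009],[0.02,-0.08,-0.0]],[[0.0003,0.0149,0.0009],[0.01,-0.08,-0.01]],[[0.0003,0.0149,0.0009],[0.02,-0.08,-0.0]],[[0.0003,0.0149,0.0009],[0.01,-0.08,-0.01]],[[0.0003,0.0149,0.0009],[0.02,-0.09,-0.0]]]
```

View pics/w_pre.png

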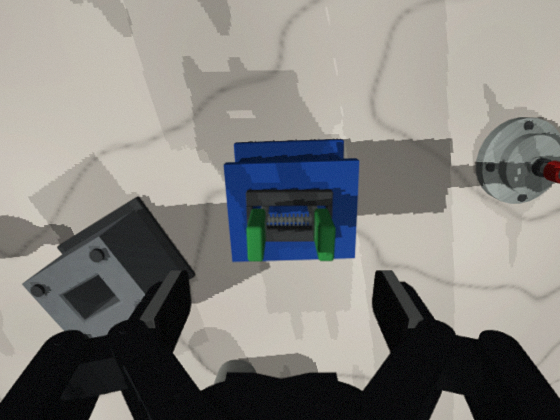

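step_arm:
  series:
    - [[0,0,0],[0,0,0]]
    - [[0,0,0],[0,0,0]]

```text
time_s: 4.97
tool_pos: [0.5265, -0.0141, 0.3602]
tool_rot: [0.702, -0.702, 0.083, -0.083]
contact_force: [0.2, 1.6, -0.1]
opening: 0.0854
```

```bash
python3 - <<'E'
from h import *
o=obs(); plan([0.5266,-0.0148,0.286],76.5,n=5)
E
```

```text
t 4.97 p [ 0.5265 -0.0141  0.3602] q [ 0.7023 -0.7022  0.0829 -0.083 ] F [ 0.25  1.59 -0.11] op 0.0854 j [-0.027  0.199 -0.299  1.072  0.     0.208]
[[[0.0001,0.0148,-0.0001],[-0.0,0.01,0.0]],[[0.0,0.0149,-0.0001],[-0.0,0.0,0.0]],[[0.0001,0.0148,-0.0001],[-0.0,0.01,0.0]],[[0.0,0.0149,-0.0002],[-0.0,0.0,0.0]],[[0.0001,0.0148,-0.0001],[-0.01,0.01,0.01]]]
```

```bash
python3 - <<'E'
from h import *
obs();im=grab('wrist','w_pre2');hsv=cv2.cvtColor(im['pixels'],cv2.COLOR_RGB2HSV);P=cloud(im);z=P[...,2]
g=(hsv[...,0]>50)&(hsv[...,0]<75)&(hsv[...,1]>120)
n,l,s,c=cv2.connectedComponentsWithStats(g.astype(np.uint8));C=[]
for i in range(1,n):
    if s[i,4]>200:
        mm=(l==i)&(abs(z-0.151)<0.0025); rr=cv2.minAreaRect(P[mm][:,:2].astype(np.float32)); print(rr,mm.sum()); C.append(rr[0])
C=np.array(C);print(C.mean(0)); d=C[1]-C[0];print(np.linalg.norm(d),np.degrees(np.arctan2(d[1],d[0])))
m=(z>0.088)&(z<0.102);m[:, :200]=0;m[:,365:]=0;m[:160]=0
m&=(hsv[...,0]>105)&(hsv[...,0]<130)
print('rack',cv2.minAreaRect(P[m][:,:2].astype(np.float32)))
# shaft in this view
px=im['pixels'].astype(int);red=(px[...,0]>110)&(px[...,1]<70);print(red.sum(),np.nanmedian(P[red],0))
E
```

```text
t 4.97 p [ 0.5265 -0.0141  0.3602] q [ 0.7023 -0.7022  0.0829 -0.083 ] F [ 0.25  1.59 -0.11] op 0.0854 j [-0.027  0.199 -0.299  1.072  0.     0.208]
((0.5209750533103943, -0.03564220666885376), (0.00998606625944376, 0.02310957759618759), 77.18231964111328) 554
((0.5312344431877136, 0.006867666263133287), (0.009070171974599361, 0.023090064525604248), 78.03526306152344) 525
[ 0.52610475 -0.01438727]
0.043730359904173295 76.43162116607216
rack ((0.52735435962677, -0.01208854466676712), (0.09984540194272995, 0.08073786646127701), 78.04722595214844)
72 [0.55186654 0.22315085 0.06384618]
```

step_arm:
  series:
    - [[0,0.0148,-0.0001],[0,0,0]]
    - [[0,0.0149,-0.0001],[0,0,0]]
    - [[0,0.0148,-0.0001],[0,0,0]]
    - [[0,0.0149,-0.0001],[0,0,0]]
    - [[0,0.0148,0],[0,0,0]]
    - [[0,0,0],[0,0,0]]

```text
time_s: 5.78
tool_pos: [0.5252, -0.015, 0.2846]
tool_rot: [-0.702, 0.702, -0.084, 0.082]
contact_force: [0.4, 0.3, 0.0]
opening: 0.0855
```

step_arm:
  series:
    - [[0,0,0],[0,0,0]]
    - [[0,0,0],[0,0,0]]
    - [[0,0,0],[0,0,0]]
    - [[0,0,0],[0,0,0]]
  fingers: 0.056
  newtons: 40

```text
time_s: 6.28
tool_pos: [0.5261, -0.0149, 0.2865]
tool_rot: [0.702, -0.702, 0.083, -0.084]
contact_force: [0.0, 1.2, 0.3]
opening: 0.0564
```

```bash
python3 - <<'E'
from h import *
obs();im=grab('wrist','w_c1')
E
```

```text
t 6.28 p [ 0.5261 -0.0149  0.2865] q [ 0.7023 -0.7021  0.0829 -0.0835] F [0.01 1.22 0.29] op 0.0564 j [-0.028  0.256 -0.407  0.908  0.     0.208]
```

View pics/w_c1.png

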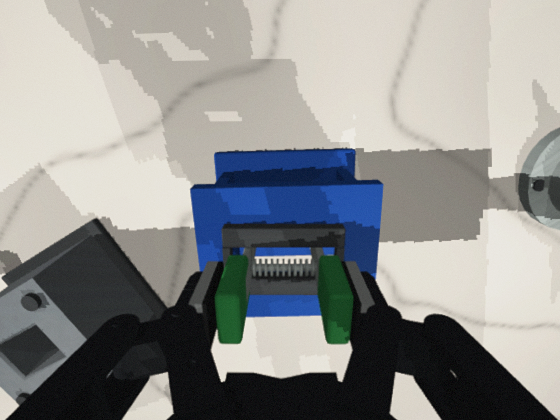

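The finger pads are straddling the green tong pads, at around (205,300) and (365,295). Squeezing to half.

step_arm:
  series:
    - [[0,0,0],[0,0,0]]
    - [[0,0,0],[0,0,0]]
    - [[0,0,0],[0,0,0]]
  fingers: 0.0465
  newtons: 60

```text
time_s: 6.7
tool_pos: [0.5262, -0.0149, 0.2868]
tool_rot: [0.702, -0.702, 0.083, -0.084]
contact_force: [0.1, 1.5, 6.1]
opening: 0.0463
```

step_arm:
  series:
    - [[0,-0.01,0],[0,0,0]]
    - [[0,-0.015,0],[0,0,0]]
    - [[0,-0.02,0],[0,0,0]]
    - [[0,-0.02,0],[0,0,0]]
    - [[0,0,0],[0,0,0]]
    - [[0,0,0],[0,0,0]]

```text
time_s: 7.45
tool_pos: [0.5257, -0.015, 0.3508]
tool_rot: [-0.702, 0.702, -0.083, 0.083]
contact_force: [0.5, -0.8, -0.9]
opening: 0.0464
```

```bash
python3 - <<'E'
from h import *
obs();im=grab('wrist','w_c2')
E
```

```text
t 7.45 p [ 0.5257 -0.015   0.3508] q [-0.7022  0.7022 -0.0834  0.0831] F [ 0.52 -0.85 -0.89] op 0.0464 j [-0.029  0.204 -0.315  1.052 -0.     0.207]
```

View pics/w_c2.png

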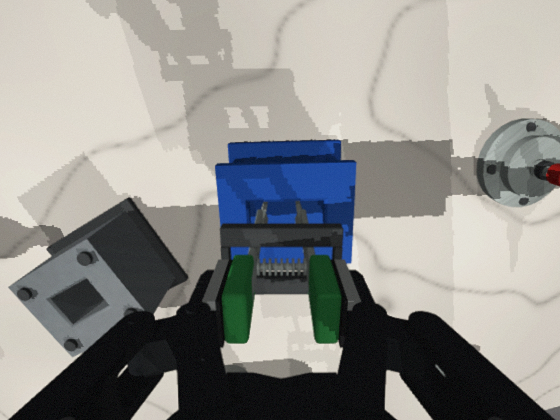

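```bash
cat > pads.py <<'E'
from h import *
def pads(fn=None,verbose=True):
    o=r.get_obs();im=grab('wrist',fn);hsv=cv2.cvtColor(im['pixels'],cv2.COLOR_RGB2HSV);P=cloud(im)
    A=q2R(o['tool_rot']);T=(P-np.array(o['tool_pos']))@A
    g=(hsv[...,0]>50)&(hsv[...,0]<75)&(hsv[...,1]>120)
    n,l,s,c=cv2.connectedComponentsWithStats(g.astype(np.uint8));C=[]
    for i in range(1,n):
        if s[i,4]>200:
            q=T[l==i]; q=q[np.isfinite(q[:,0])]; ymin=np.percentile(q[:,1],3); t=q[q[:,1]<ymin+0.002]
            rr=cv2.minAreaRect(t[:,[0,2]].astype(np.float32)); C.append([rr[0][0],ymin+.0,rr[0][1]])
            if verbose: print('pad top tool xyz',np.round(C[-1],4),np.round(rr[1],4),round(rr[2],1),len(t))
    C=np.array(C); print('mid',np.round(C.mean(0),4),'grip y',round(C[:,1].mean()+.018,4)); return C
E
python3 - <<'E'
from h import *
import pads
o=obs(); pads.pads('w_c3')
plan([0.568,-0.2155,0.40],106.0,start=([o['tool_pos'][0],o['tool_pos'][1],0.40],q2R(o['tool_rot'])),vmax=.045)
E
```

```text
t 7.5 p [ 0.5255 -0.015   0.3504] q [-0.7021  0.7022 -0.0837  0.0829] F [ 0.18  0.13 -0.75] op 0.0465 j [-0.029  0.205 -0.316  1.052 -0.     0.208]
pad top tool xyz [-0.0004  0.1351 -0.019 ] [0.0234 0.0101] 1.2 1112
pad top tool xyz [-0.0004  0.1351  0.0177] [0.0238 0.0102] 0.9 1117
mid [-0.0004  0.1351 -0.0007] grip y 0.1531
[[[0.0176,-0.0,-0.037],[0.0,-5.91,-0.01]],[[0.0137,-0.0,-0.0386],[-0.0,-5.9,-0.01]],[[0.0097,-0.0,-0.0398],[-0.0,-5.91,-0.02]],[[0.0056,-0.0,-0.0406],[-0.0,-5.9,-0.01]],[[0.0013,-0.0,-0.041],[-0.0,-5.91,-0.02]]]
```

step_arm:
  series:
    - [[0,-0.025,0],[0,0,0]]
    - [[0,-0.025,0],[0,0,0]]
    - [[0.0176,0,-0.037],[0,-5.9,0]]
    - [[0.0137,0,-0.0386],[0,-5.9,0]]
    - [[0.0097,0,-0.0398],[0,-5.9,0]]
    - [[0.0056,0,-0.0406],[0,-5.9,0]]
    - [[0.0013,0,-0.041],[0,-5.9,0]]
    - [[0,0,0],[0,0,0]]
    - [[0,0,0],[0,0,0]]
    - [[0,0,0],[0,0,0]]

```text
time_s: 8.8
tool_pos: [0.5681, -0.2144, 0.4008]
tool_rot: [0.7, -0.7, -0.098, 0.099]
contact_force: [-0.4, 0.6, -1.7]
opening: 0.0468
```

```bash
python3 - <<'E'
from h import *
import pads
o=obs(); pads.pads('w_d1'); print(np.round(q2R(o['tool_rot']),4))
plan([0.568,-0.2153,0.352],106.0,n=4)
E
```

```text
t 8.8 p [ 0.5681 -0.2144  0.4008] q [ 0.7004 -0.7    -0.0983  0.0988] F [-0.39  0.6  -1.74] op 0.0468 j [-0.361  0.329 -0.034  1.208  0.    -0.641]
pad top tool xyz [-0.1326  0.2935 -0.1865] [0.0112 0.0233] 79.3 173
pad top tool xyz [-0.0009  0.1351 -0.0191] [0.0102 0.0245] 89.7 1133
pad top tool xyz [-0.001   0.1352  0.0175] [0.0247 0.01  ] 0.9 1136
mid [-0.0448  0.1879 -0.0627] grip y 0.2059
[[ 9.612e-01 -7.000e-04 -2.760e-01]
 [ 2.760e-01  6.000e-04  9.612e-01]
 [-5.000e-04 -1.000e+00  8.000e-04]]
[[[-0.0001,0.0123,-0.0002],[-0.01,0.01,-0.0]],[[-0.0001,0.0122,-0.0002],[-0.01,0.01,-0.01]],[[-0.0001,0.0123,-0.0002],[-0.0,0.01,-0.0]],[[-0.0001,0.0122,-0.0003],[-0.01,0.01,-0.01]]]
```

View pics/w_d1.png

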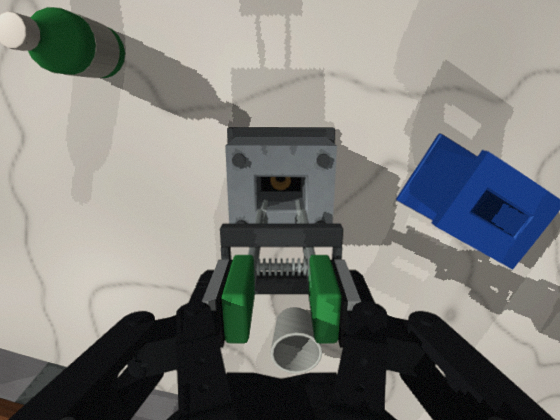

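step_arm:
  series:
    - [[-0.0001,0.0123,-0.0002],[0,0,0]]
    - [[-0.0001,0.0122,-0.0002],[0,0,0]]
    - [[-0.0001,0.0123,-0.0002],[0,0,0]]
    - [[-0.0001,0.0072,-0.0002],[0,0,0]]
    - [[0,0,0],[0,0,0]]
    - [[0,0,0],[0,0,0]]
  fingers: 0.049

```text
time_s: 9.6
tool_pos: [0.5683, -0.2164, 0.3574]
tool_rot: [-0.7, 0.7, 0.098, -0.098]
contact_force: [0.0, 0.5, -1.2]
opening: 0.049
```

```bash
python3 - <<'E'
from h import *
obs();im=grab('wrist','w_d2');sub=im['pixels'][120:350,180:400];cv2.imwrite('pics/w_d2z.png',cv2.resize(sub,None,fx=2.6,fy=2.6,interpolation=cv2.INTER_CUBIC)[:,:,::-1])
E
```

```text
t 9.6 p [ 0.5683 -0.2164  0.3574] q [-0.7002  0.7003  0.0984 -0.0981] F [ 0.04  0.5  -1.22] op 0.049 j [-0.364  0.35  -0.105  1.115  0.    -0.643]
```

View pics/w_d2z.png

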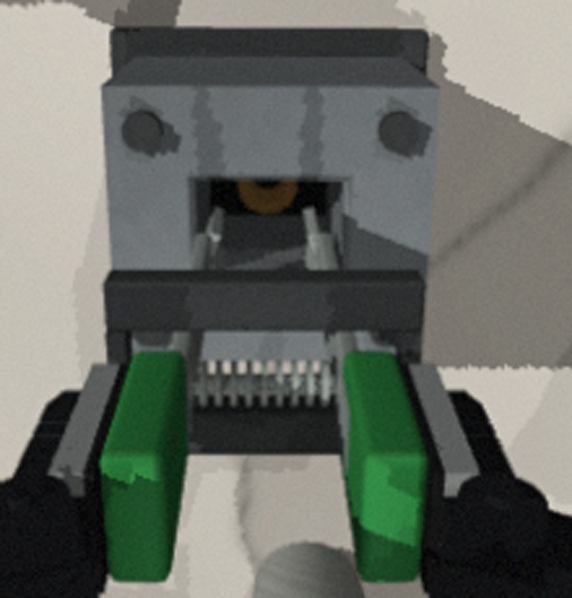

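step_arm:
  series:
    - [[0,0.01,0.0003],[0,0,0]]
    - [[0,0.01,0],[0,0,0]]
    - [[0,0.01,0],[0,0,0]]
    - [[0,0.008,0],[0,0,0]]
    - [[0,0,0],[0,0,0]]

```text
time_s: 10.28
tool_pos: [0.5677, -0.2159, 0.3181]
tool_rot: [0.701, -0.7, -0.098, 0.099]
contact_force: [-0.2, 0.3, -1.4]
opening: 0.0488
```

step_arm:
  series:
    - [[0,0.008,0],[0,0,0]]
    - [[0,0.008,0],[0,0,0]]
    - [[0,0.006,0],[0,0,0]]
    - [[0,0.004,0],[0,0,0]]
    - [[0,0,0],[0,0,0]]

```text
time_s: 10.9
tool_pos: [0.5679, -0.216, 0.2927]
tool_rot: [0.7, -0.7, -0.098, 0.098]
contact_force: [0.6, -0.2, -2.3]
opening: 0.0492
```

```bash
python3 - <<'E'
from h import *
import pads
obs();pads.pads('w_d3')
E
```

```text
t 10.9 p [ 0.5679 -0.216   0.2927] q [ 0.7004 -0.7001 -0.0981  0.0985] F [ 0.61 -0.15 -2.29] op 0.0492 j [-0.363  0.392 -0.198  0.981  0.    -0.642]
pad top tool xyz [-0.1286  0.2769 -0.1713] [0.0135 0.0451] 75.7 117
pad top tool xyz [-0.0009  0.1348 -0.0203] [0.0102 0.0238] 89.8 1139
pad top tool xyz [-0.0011  0.1348  0.0187] [0.0232 0.0099] 0.3 1117
mid [-0.0435  0.1822 -0.0576] grip y 0.2002
```

step_arm:
  series:
    - [[0,0.004,0],[0,0,0]]
    - [[0,0,0],[0,0,0]]
    - [[0,0,0],[0,0,0]]

```text
time_s: 11.32
tool_pos: [0.5681, -0.216, 0.2891]
tool_rot: [0.7, -0.7, -0.098, 0.098]
contact_force: [-1.2, -0.4, -1.9]
opening: 0.049
```

step_arm:
  series:
    - [[0,0,0],[0,0,0]]
    - [[0,0,0],[0,0,0]]
    - [[0,0,0],[0,0,0]]
    - [[0,0,0],[0,0,0]]
  fingers: 0.036
  newtons: 80

```text
time_s: 11.82
tool_pos: [0.5684, -0.2161, 0.2901]
tool_rot: [-0.7, 0.7, 0.099, -0.098]
contact_force: [-0.3, 0.8, 5.5]
opening: 0.0365
```

```bash
python3 - <<'E'
from h import *
import pads
obs();pads.pads('w_d4')
E
```

```text
t 11.82 p [ 0.5684 -0.2161  0.2901] q [-0.7001  0.7004  0.0988 -0.0978] F [-0.33  0.83  5.48] op 0.0365 j [-0.363  0.394 -0.202  0.973  0.    -0.642]
pad top tool xyz [-0.1287  0.274  -0.1696] [0.012  0.0434] 73.8 110
pad top tool xyz [-0.001   0.1372 -0.015 ] [0.0241 0.0094] 1.3 1023
pad top tool xyz [-0.0009  0.1371  0.0134] [0.0094 0.0239] 88.6 1020
mid [-0.0435  0.1828 -0.0571] grip y 0.2008
```

step_arm:
  series:
    - [[0,-0.002,0],[0,0,0]]
    - [[0,-0.005,0],[0,0,0]]
    - [[0,-0.01,0],[0,0,0]]
    - [[0,-0.01,0],[0,0,0]]
    - [[0,0,0],[0,0,0]]
    - [[0,0,0],[0,0,0]]

```text
time_s: 12.62
tool_pos: [0.5681, -0.216, 0.3161]
tool_rot: [-0.7, 0.7, 0.098, -0.098]
contact_force: [-0.9, -0.5, -1.3]
opening: 0.0369
```

```bash
python3 - <<'E'
from h import *
import pads
obs();im=grab('wrist','w_d5');sub=im['pixels'][120:350,180:400];cv2.imwrite('pics/w_d5z.png',cv2.resize(sub,None,fx=2.6,fy=2.6,interpolation=cv2.INTER_CUBIC)[:,:,::-1])
E
```

```text
t 12.62 p [ 0.5681 -0.216   0.3161] q [-0.7002  0.7003  0.0983 -0.0982] F [-0.94 -0.46 -1.3 ] op 0.0369 j [-0.363  0.375 -0.167  1.029  0.    -0.642]
```

View pics/w_d5z.png

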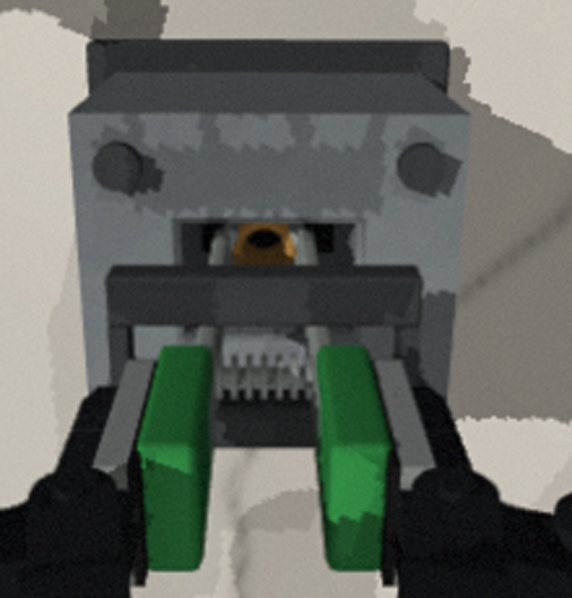

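step_arm:
  series:
    - [[0,-0.015,0],[0,0,0]]
    - [[0,-0.02,0],[0,0,0]]
    - [[0,-0.025,0],[0,0,0]]
    - [[0,-0.025,0],[0,0,0]]
    - [[0,-0.015,0],[0,0,0]]
    - [[0,0,0],[0,0,0]]
    - [[0,0,0],[0,0,0]]
    - [[0,0,0],[0,0,0]]

```text
time_s: 13.68
tool_pos: [0.5678, -0.2159, 0.4149]
tool_rot: [0.701, -0.7, -0.098, 0.099]
contact_force: [-0.4, 1.1, -2.0]
opening: 0.037
```

```bash
python3 - <<'E'
from h import *
import pads
obs();im=grab('wrist','w_d6');sub=im['pixels'][120:350,180:400];cv2.imwrite('pics/w_d6z.png',cv2.resize(sub,None,fx=2.6,fy=2.6,interpolation=cv2.INTER_CUBIC)[:,:,::-1])
plan([0.5592,0.2288,0.415],78.0,vmax=.048)
E
```

```text
t 13.68 p [ 0.5678 -0.2159  0.4149] q [ 0.7006 -0.6999 -0.0977  0.0989] F [-0.44  1.12 -1.97] op 0.037 j [-0.363  0.325 -0.008  1.24   0.    -0.642]
[[[0.0114,0.0,0.043],[-0.0,2.8,-0.01]],[[0.0093,0.0,0.0435],[-0.0,2.8,-0.01]],[[0.0072,0.0,0.0439],[-0.01,2.8,-0.01]],[[0.005,0.0,0.0442],[-0.0,2.8,-0.01]],[[0.0028,0.0,0.0444],[-0.01,2.8,-0.01]],[[0.0007,0.0001,0.0445],[-0.0,2.8,-0.01]],[[-0.0015,0.0,0.0444],[-0.01,2.79,-0.01]],[[-0.0037,0.0,0.0443],[-0.0,2.8,-0.01]],[[-0.0058,0.0001,0.0441],[-0.01,2.79,-0.01]],[[-0.0079,0.0,0.0438],[-0.0,2.8,-0.01]]]
```

View pics/w_d6z.png

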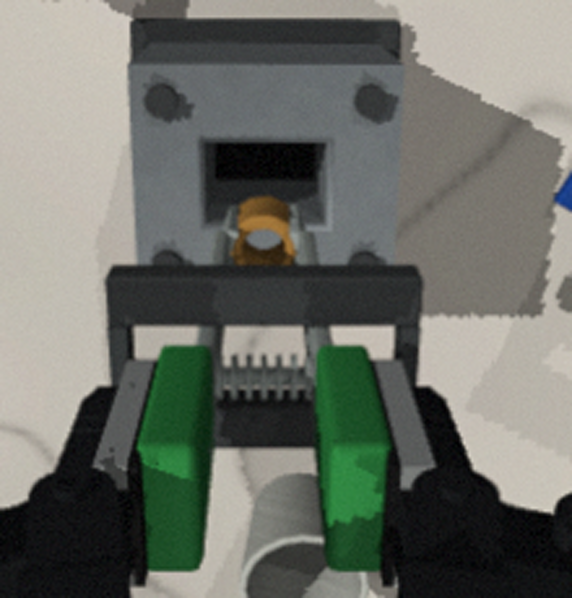

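The spacer (zoomed around (265,230)) is held between the jaw tips, clear above the block. Moving to the shaft.

step_arm:
  series:
    - [[0.0114,0,0.043],[0,2.8,0]]
    - [[0.0093,0,0.0435],[0,2.8,0]]
    - [[0.0072,0,0.0439],[0,2.8,0]]
    - [[0.005,0,0.0442],[0,2.8,0]]
    - [[0.0028,0,0.0444],[0,2.8,0]]
    - [[0.0007,0,0.0445],[0,2.8,0]]
    - [[-0.0015,0,0.0444],[0,2.8,0]]
    - [[-0.0037,0,0.0443],[0,2.8,0]]
    - [[-0.0058,0,0.0441],[0,2.8,0]]
    - [[-0.0079,0,0.0438],[0,2.8,0]]

```text
time_s: 14.98
tool_pos: [0.5592, 0.2301, 0.4155]
tool_rot: [-0.703, 0.703, -0.075, 0.074]
contact_force: [0.9, 0.0, -1.6]
opening: 0.0369
```

step_arm:
  series:
    - [[0,0,0],[0,0,0]]
    - [[0,0,0],[0,0,0]]
    - [[0,0,0],[0,0,0]]

```text
time_s: 15.35
tool_pos: [0.5596, 0.2277, 0.4159]
tool_rot: [-0.703, 0.703, -0.075, 0.074]
contact_force: [-0.1, -0.5, -2.2]
opening: 0.0368
```

```bash
python3 - <<'E'
from h import *
import pads
o=obs();im=grab('wrist','w_e1');sub=im['pixels'][120:350,180:400];cv2.imwrite('pics/w_e1z.png',cv2.resize(sub,None,fx=2.6,fy=2.6,interpolation=cv2.INTER_CUBIC)[:,:,::-1])
for n in ['w_d6','w_e1']:
    im=pickle.load(open(n+'.pkl','rb'));
    P=cloud(im); Wi=im['W']; M=np.array(r.get_image.__self__ and im['mount'])
    T=(P-Wi[:3,3])@Wi[:3,:3]; T=T@M[:3,:3].T+M[:3,3]
    hsv=cv2.cvtColor(im['pixels'],cv2.COLOR_RGB2HSV)
    b=(hsv[...,0]>8)&(hsv[...,0]<25)&(hsv[...,1]>130);b[:190]=0;b[240:]=0;b[:,260:300]&=True;b[:, :260]=0;b[:,300:]=0
    q=T[b];q=q[np.isfinite(q[:,0])];print(n,len(q),'min',np.round(np.percentile(q,3,axis=0),4),'max',np.round(np.percentile(q,97,axis=0),4))
    t=q[q[:,1]<np.percentile(q[:,1],3)+0.003];print('rim',len(t),cv2.minEnclosingCircle(t[:,[0,2]].astype(np.float32)))
for n in ['scene','top']:
    im=grab(n,n+'1')
im=pickle.load(open('scene1.pkl','rb'));sub=im['pixels'][110:240,280:420];cv2.imwrite('pics/sc1z.png',cv2.resize(sub,None,fx=4.5,fy=4.5,interpolation=cv2.INTER_CUBIC)[:,:,::-1])
E
```

```text
t 15.35 p [0.5596 0.2277 0.4159] q [-0.703   0.7033 -0.0745  0.0743] F [-0.14 -0.54 -2.17] op 0.0368 j [ 0.386  0.318 -0.016  1.238 -0.     0.597]Traceback (most recent call last):
  File "<stdin>", line 6, in <module>
AttributeError: 'function' object has no attribute '__self__'. Did you mean: '__call__'?
```

View pics/w_e1z.png

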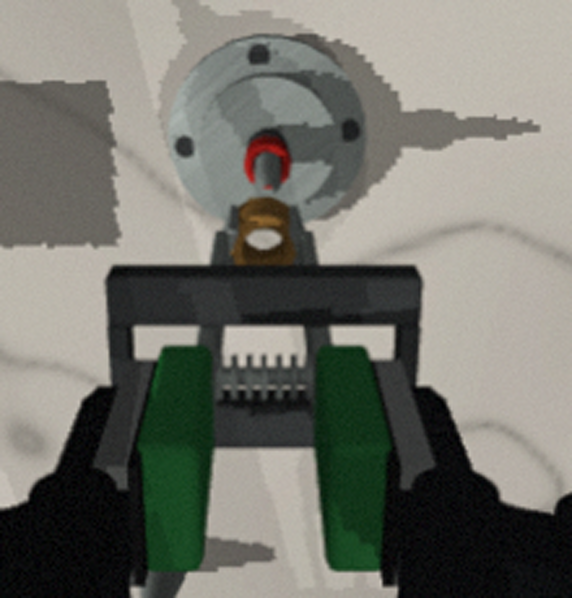

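```bash
python3 - <<'E'
from h import *
for n in ['w_d6','w_e1']:
    im=pickle.load(open(n+'.pkl','rb'));M=np.array(im['mount'])
    P=cloud(im); W=im['W']
    T=((P-W[:3,3])@W[:3,:3])@M[:3,:3].T+M[:3,3]
    hsv=cv2.cvtColor(im['pixels'],cv2.COLOR_RGB2HSV)
    b=(hsv[...,0]>8)&(hsv[...,0]<25)&(hsv[...,1]>130);b[:190]=0;b[240:]=0;b[:, :260]=0;b[:,305:]=0
    q=T[b];q=q[np.isfinite(q[:,0])];q=q[(q[:,1]>.23)&(q[:,1]<.30)]
    print(n,len(q),'min',np.round(np.percentile(q,2,axis=0),4),'max',np.round(np.percentile(q,98,axis=0),4))
    t=q[q[:,1]<np.percentile(q[:,1],3)+0.002];print('rim',len(t),cv2.minEnclosingCircle(t[:,[0,2]].astype(np.float32)),t[:,1].mean())
    v,u=np.nonzero(b);print('brass uv',u.min(),u.max(),v.min(),v.max())
    if n=='w_e1':
        px=im['pixels'].astype(int);red=(px[...,0]>90)&(px[...,1]<60)&(px[...,2]<70);red[:, :260]=0;red[:,310:]=0;print('red',np.nanmedian(T[red],0),np.nanmedian(P[red],0))
        m=(P[...,2]>0.075)&(P[...,2]<0.104);m[:, :265]=0;m[:,300:]=0;m[:165]=0;m[205:]=0
        print('shaft upper',m.sum(),np.nanmean(T[m],0),np.nanmean(P[m],0),np.nanmax(P[m][:,2]))
for n in ['scene','top']:
    im=grab(n,n+'1')
im=pickle.load(open('scene1.pkl','rb'));sub=im['pixels'][110:240,280:420];cv2.imwrite('pics/sc1z.png',cv2.resize(sub,None,fx=4.5,fy=4.5,interpolation=cv2.INTER_CUBIC)[:,:,::-1])
E
```

```text
w_d6 402 min [-0.0106  0.2551 -0.0082] max [0.0065 0.2738 0.0068]
rim 165 ((-0.0018755305791273713, -0.0007720165885984898), 0.009511088952422142) 0.25607584223959495
brass uv 269 292 196 221
w_e1 379 min [-0.0103  0.2553 -0.0081] max [0.0068 0.2725 0.0068]
rim 158 ((-0.0012075003469362855, -0.0006182322395034134), 0.009373080916702747) 0.25620790901930585
brass uv 269 292 196 221
red [-0.00534587  0.35073    -0.00156954] [0.55396551 0.22740574 0.06520671]
shaft upper 103 [-0.00279031  0.32667529  0.00117501] [0.55695829 0.22925297 0.0892625 ] 0.09997313914349376
```

View pics/sc1z.png

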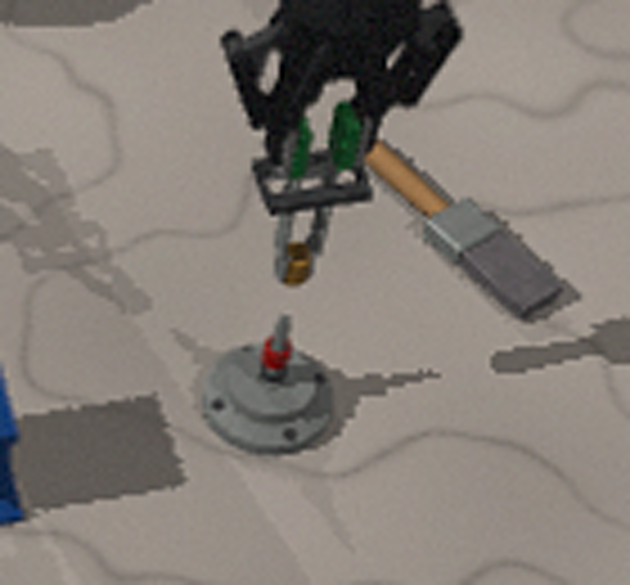

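```bash
python3 - <<'E'
from h import *
im=pickle.load(open('w_e1.pkl','rb'))
sub=im['pixels'][160:230,250:310];cv2.imwrite('pics/w_e1zz.png',cv2.resize(sub,None,fx=8,fy=8,interpolation=cv2.INTER_CUBIC)[:,:,::-1])
E
```

```text
(no output)
```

View pics/w_e1zz.png

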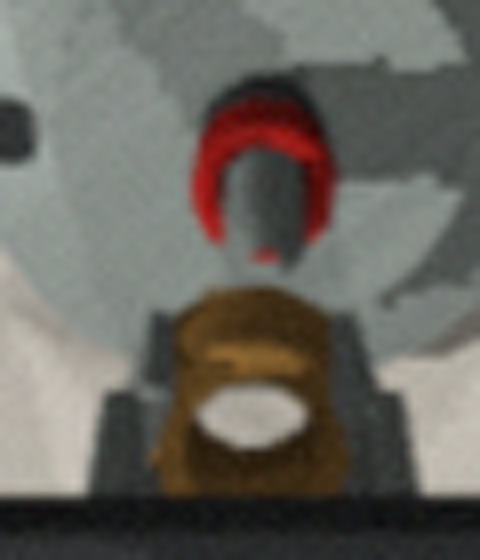

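```bash
python3 - <<'E'
from h import *
im=pickle.load(open('w_e1.pkl','rb'));M=np.array(im['mount']);W=im['W']
def tool(p): return ((p-W[:3,3])@W[:3,:3])@M[:3,:3].T+M[:3,3]
print(np.round(M,4))
for v in (188,190,192,194): 
    p=onplane(im,[282.8,v],0.1);print(v,np.round(p,4),np.round(tool(p),4))
# top rim of spacer: z=tcp-0.2555
p=onplane(im,[[281.1,196.5],[269,210],[293,210]],0.4159-0.2555);print('bottom edge?',np.round(tool(p),4))
p=onplane(im,[[281.1,196.0]],0.4159-0.2755);print('far bottom rim edge',np.round(tool(p),4))
p=onplane(im,[[282.8,183.5]],0.0655);print('seal',np.round(p,4),np.round(tool(p),4))
for k in range(3): obs()
E
```

```text
[[-8.000e-04  9.475e-01  3.198e-01 -8.200e-02]
 [-1.200e-03 -3.198e-01  9.475e-01  3.080e-02]
 [ 1.000e+00  4.000e-04  1.400e-03 -9.000e-04]
 [ 0.000e+00  0.000e+00  0.000e+00  1.000e+00]]
188 [[0.5546 0.2297 0.1   ]] [[-0.0052  0.3159  0.0011]]
190 [[0.5564 0.2293 0.1   ]] [[-0.0033  0.3159  0.0011]]
192 [[0.5583 0.2289 0.1   ]] [[-0.0014  0.3159  0.0011]]
194 [[0.5601 0.2285 0.1   ]] [[0.0005 0.3159 0.0011]]
bottom edge? [[-0.0151  0.2555 -0.0006]
 [-0.0047  0.2555 -0.0095]
 [-0.0047  0.2555  0.0082]]
far bottom rim edge [[-0.0096  0.2755 -0.0005]]
seal [[0.5591 0.2289 0.0655]] [[-0.0007  0.3504  0.0013]]
t 15.5 p [0.5597 0.2277 0.4162] q [-0.7032  0.7032 -0.0745  0.0745] F [-0.07 -0.02 -1.61] op 0.0367 j [ 0.386  0.318 -0.015  1.238 -0.     0.598]
t 15.5 p [0.5597 0.2277 0.4162] q [-0.7032  0.7032 -0.0745  0.0745] F [-0.07 -0.02 -1.61] op 0.0367 j [ 0.386  0.318 -0.015  1.238 -0.     0.598]
t 15.5 p [0.5597 0.2277 0.4162] q [-0.7032  0.7032 -0.0745  0.0745] F [-0.07 -0.02 -1.61] op 0.0367 j [ 0.386  0.318 -0.015  1.238 -0.     0.598]
```

step_arm:
  series:
    - [[-0.0006,0.011,0.0009],[0,0,0]]
    - [[-0.0006,0.011,0.0009],[0,0,0]]
    - [[0,0.011,0],[0,0,0]]
    - [[0,0,0],[0,0,0]]
    - [[0,0,0],[0,0,0]]
    - [[0,0,0],[0,0,0]]

```text
time_s: 16.25
tool_pos: [0.5589, 0.2308, 0.3836]
tool_rot: [0.703, -0.703, 0.074, -0.074]
contact_force: [-0.2, -0.7, -2.2]
opening: 0.0364
```

```bash
python3 - <<'E'
from h import *
obs()
im=grab('wrist','w_e2');sub=im['pixels'][160:230,250:310];a=cv2.resize(sub,None,fx=8,fy=8,interpolation=cv2.INTER_CUBIC)
im=grab('scene','scene2');s=im['pixels'][150:205,310:365];s=cv2.resize(s,(560,560),interpolation=cv2.INTER_CUBIC)
s=cv2.resize(s,(300,300));a=cv2.resize(a,(480,560))
c=np.zeros((560,780,3),np.uint8);c[:,:480]=a;c[:300,480:]=s;cv2.imwrite('pics/e2.png',c[:,:,::-1])
E
```

```text
t 16.25 p [0.5589 0.2308 0.3836] q [ 0.7034 -0.7031  0.0738 -0.0743] F [-0.23 -0.68 -2.18] op 0.0364 j [ 0.392  0.33  -0.072  1.167  0.     0.601]
```

View pics/e2.png

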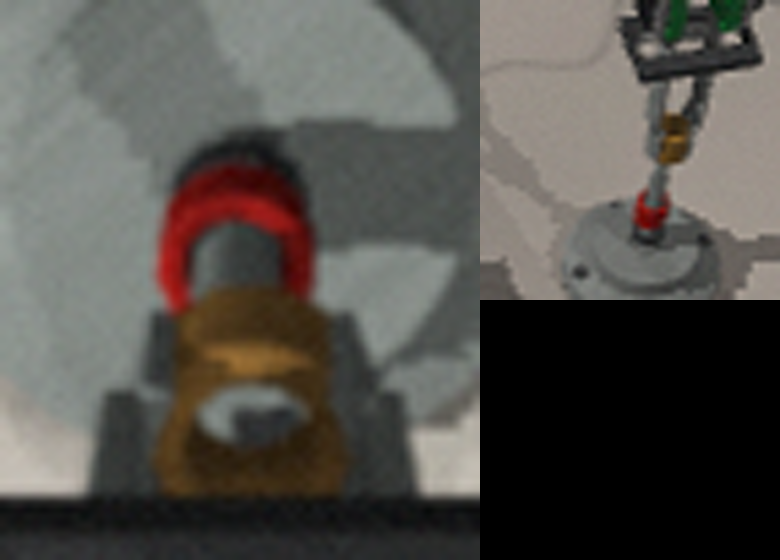

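step_arm:
  series:
    - [[0,0,0],[0,0,0]]

```text
time_s: 16.48
tool_pos: [0.5588, 0.2307, 0.3834]
tool_rot: [0.703, -0.703, 0.074, -0.074]
contact_force: [-1.0, -0.4, -2.0]
opening: 0.037
```

step_arm:
  series:
    - [[0,0,0],[0,0,0]]

```text
time_s: 16.6
tool_pos: [0.5587, 0.2307, 0.3832]
tool_rot: [0.703, -0.703, 0.074, -0.074]
contact_force: [-0.7, 0.5, -1.2]
opening: 0.0373
```

step_arm:
  series:
    - [[0,0,0],[0,0,0]]

```text
time_s: 16.73
tool_pos: [0.5587, 0.2307, 0.3831]
tool_rot: [0.703, -0.703, 0.074, -0.074]
contact_force: [-0.0, -0.4, -2.4]
opening: 0.0368
```

step_arm:
  series:
    - [[0,0,0],[0,0,0]]

```text
time_s: 16.85
tool_pos: [0.5587, 0.2307, 0.3831]
tool_rot: [-0.703, 0.703, -0.074, 0.074]
contact_force: [0.2, 0.8, -2.0]
opening: 0.0367
```

```bash
python3 - <<'E'
from h import *
obs()
im=grab('wrist','w_e3');sub=im['pixels'][160:230,250:310];a=cv2.resize(sub,None,fx=8,fy=8,interpolation=cv2.INTER_CUBIC)
cv2.imwrite('pics/e3.png',a[:,:,::-1])
E
```

```text
t 16.85 p [0.5587 0.2307 0.3831] q [-0.7032  0.7032 -0.074   0.074 ] F [ 0.21  0.83 -2.04] op 0.0367 j [ 0.392  0.331 -0.073  1.167 -0.     0.601]
```

View pics/e3.png

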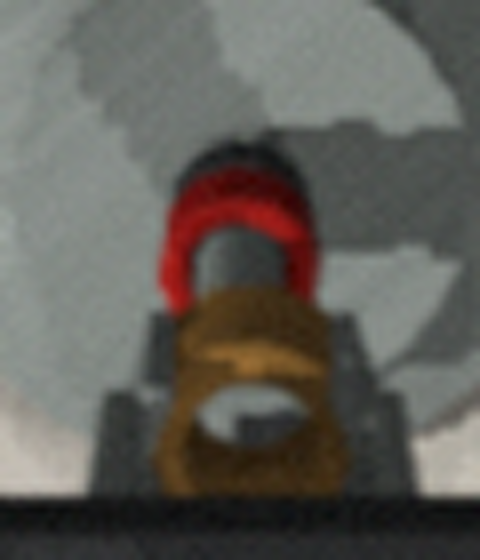

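step_arm:
  series:
    - [[0,0.002,-0.0014],[0,0,0]]
    - [[0,0,0],[0,0,0]]
    - [[0,0,0],[0,0,0]]

```text
time_s: 17.27
tool_pos: [0.5584, 0.2293, 0.3811]
tool_rot: [-0.703, 0.703, -0.074, 0.074]
contact_force: [0.4, -0.1, -2.9]
opening: 0.0367
```

```bash
python3 - <<'E'
from h import *
obs()
im=grab('wrist','w_e4');sub=im['pixels'][160:230,250:310];a=cv2.resize(sub,None,fx=8,fy=8,interpolation=cv2.INTER_CUBIC)
cv2.imwrite('pics/e4.png',a[:,:,::-1])
E
```

```text
t 17.27 p [0.5584 0.2293 0.3811] q [-0.7032  0.7032 -0.0741  0.074 ] F [ 0.41 -0.06 -2.88] op 0.0367 j [ 0.39   0.33  -0.078  1.162 -0.     0.599]
```

View pics/e4.png

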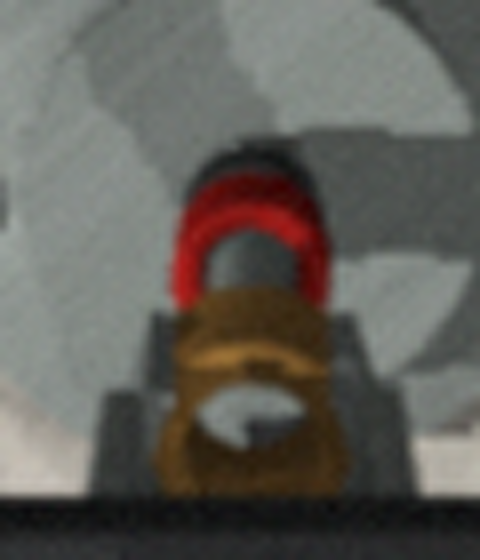

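step_arm:
  series:
    - [[0,0.003,0],[0,0,0]]
    - [[0,0.003,0],[0,0,0]]
    - [[0,0.003,0],[0,0,0]]
    - [[0,0,0],[0,0,0]]

```text
time_s: 17.82
tool_pos: [0.5583, 0.2293, 0.3716]
tool_rot: [-0.703, 0.703, -0.074, 0.074]
contact_force: [0.5, -0.0, -1.4]
opening: 0.0371
```

step_arm:
  series:
    - [[0,0.003,0],[0,0,0]]
    - [[0,0.003,0],[0,0,0]]
    - [[0,0.003,0],[0,0,0]]
    - [[0,0,0],[0,0,0]]

```text
time_s: 18.32
tool_pos: [0.5583, 0.2293, 0.3627]
tool_rot: [-0.703, 0.703, -0.074, 0.074]
contact_force: [0.1, -0.7, -1.8]
opening: 0.0366
```

step_arm:
  series:
    - [[0,0.003,0],[0,0,0]]
    - [[0,0.003,0],[0,0,0]]
    - [[0,0.003,0],[0,0,0]]
    - [[0,0.003,0],[0,0,0]]
    - [[0,0,0],[0,0,0]]

```text
time_s: 18.95
tool_pos: [0.5583, 0.2293, 0.3507]
tool_rot: [-0.703, 0.703, -0.074, 0.074]
contact_force: [0.3, -0.8, -1.9]
opening: 0.0366
```

```bash
python3 - <<'E'
from h import *
obs()
im=grab('wrist','w_e5');sub=im['pixels'][160:230,250:310];a=cv2.resize(sub,None,fx=8,fy=8,interpolation=cv2.INTER_CUBIC)
cv2.imwrite('pics/e5.png',a[:,:,::-1])
E
```

```text
t 18.95 p [0.5583 0.2293 0.3507] q [-0.7031  0.7033 -0.0742  0.0738] F [ 0.25 -0.79 -1.87] op 0.0366 j [ 0.39   0.346 -0.127  1.099 -0.     0.599]
```

View pics/e5.png

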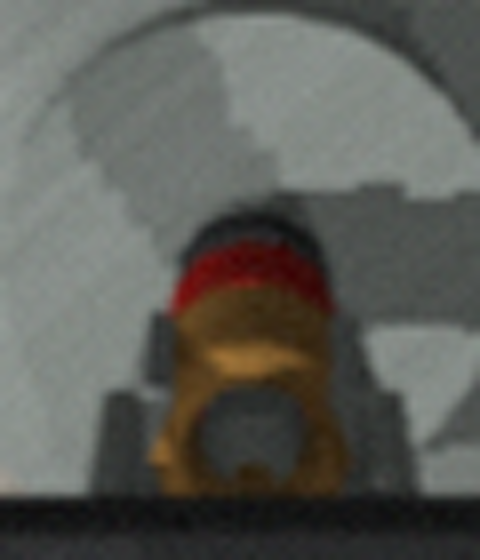

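The shaft shows inside the bore at (252,430), so the spacer is threaded on. Pressing down in small steps.

step_arm:
  series:
    - [[0,0.002,0],[0,0,0]]
    - [[0,0.002,0],[0,0,0]]
    - [[0,0.002,0],[0,0,0]]
    - [[0,0.001,0],[0,0,0]]
    - [[0,0,0],[0,0,0]]

```text
time_s: 19.62
tool_pos: [0.5584, 0.2293, 0.344]
tool_rot: [-0.703, 0.703, -0.074, 0.074]
contact_force: [-0.5, 0.9, -1.2]
opening: 0.0369
```

step_arm:
  series:
    - [[0,0.001,0],[0,0,0]]
    - [[0,0.001,0],[0,0,0]]
    - [[0,0.001,0],[0,0,0]]
    - [[0,0,0],[0,0,0]]

```text
time_s: 20.12
tool_pos: [0.5585, 0.2293, 0.3413]
tool_rot: [0.703, -0.703, 0.074, -0.074]
contact_force: [-0.5, -0.6, 0.4]
opening: 0.0368
```

Contact is starting. Sliding the seal next.

step_arm:
  series:
    - [[0,0.001,0],[0,0,0]]
    - [[0,0.001,0],[0,0,0]]
    - [[0,0.001,0],[0,0,0]]
    - [[0,0,0],[0,0,0]]

```text
time_s: 20.62
tool_pos: [0.5585, 0.2293, 0.338]
tool_rot: [0.703, -0.703, 0.074, -0.074]
contact_force: [0.6, 0.6, 0.9]
opening: 0.0369
```

step_arm:
  series:
    - [[0,0.001,0],[0,0,0]]
    - [[0,0.001,0],[0,0,0]]
    - [[0,0,0],[0,0,0]]

```text
time_s: 21.0
tool_pos: [0.5584, 0.2293, 0.3359]
tool_rot: [0.703, -0.703, 0.074, -0.074]
contact_force: [0.5, 0.2, 0.3]
opening: 0.0366
```

step_arm:
  series:
    - [[0,0.001,0],[0,0,0]]
    - [[0,0,0],[0,0,0]]

```text
time_s: 21.25
tool_pos: [0.5584, 0.2293, 0.335]
tool_rot: [0.703, -0.703, 0.074, -0.074]
contact_force: [0.5, 0.3, 0.7]
opening: 0.0367
```

step_arm:
  series:
    - [[0,0.0005,0],[0,0,0]]
    - [[0,0,0],[0,0,0]]

```text
time_s: 21.5
tool_pos: [0.5584, 0.2293, 0.3345]
tool_rot: [-0.703, 0.703, -0.074, 0.074]
contact_force: [0.7, -0.2, 0.7]
opening: 0.0367
```

step_arm:
  series:
    - [[0,0.0005,0],[0,0,0]]
    - [[0,0,0],[0,0,0]]

```text
time_s: 21.75
tool_pos: [0.5584, 0.2293, 0.3341]
tool_rot: [0.703, -0.703, 0.074, -0.074]
contact_force: [0.5, 0.6, 0.8]
opening: 0.0371
```

step_arm:
  series:
    - [[0,0.0005,0],[0,0,0]]
    - [[0,0,0],[0,0,0]]

```text
time_s: 22.0
tool_pos: [0.5584, 0.2293, 0.3337]
tool_rot: [0.703, -0.703, 0.074, -0.074]
contact_force: [-0.5, -0.1, 2.3]
opening: 0.0368
```

step_arm:
  series:
    - [[0,0.0004,0],[0,0,0]]
    - [[0,0,0],[0,0,0]]

```text
time_s: 22.25
tool_pos: [0.5585, 0.2293, 0.3336]
tool_rot: [0.703, -0.703, 0.074, -0.074]
contact_force: [-1.7, -0.2, 5.4]
opening: 0.037
```

step_arm:
  series:
    - [[0,0.0004,0],[0,0,0]]
    - [[0,0,0],[0,0,0]]

```text
time_s: 22.5
tool_pos: [0.5586, 0.2294, 0.3336]
tool_rot: [0.703, -0.703, 0.074, -0.074]
contact_force: [-0.9, -0.1, 7.1]
opening: 0.0366
```

step_arm:
  series:
    - [[0,0.0004,0],[0,0,0]]
    - [[0,0,0],[0,0,0]]

```text
time_s: 22.75
tool_pos: [0.5586, 0.2293, 0.3335]
tool_rot: [0.703, -0.703, 0.074, -0.075]
contact_force: [-1.7, -0.9, 9.9]
opening: 0.0368
```

step_arm:
  series:
    - [[0,0.0004,0],[0,0,0]]
    - [[0,0,0],[0,0,0]]

```text
time_s: 23.0
tool_pos: [0.5587, 0.2293, 0.3335]
tool_rot: [0.703, -0.703, 0.073, -0.075]
contact_force: [-1.4, -1.1, 11.3]
opening: 0.0369
```

step_arm:
  series:
    - [[0,0.0003,0],[0,0,0]]
    - [[0,0,0],[0,0,0]]
    - [[0,0,0],[0,0,0]]
    - [[0,0,0],[0,0,0]]

```text
time_s: 23.5
tool_pos: [0.5587, 0.2293, 0.3335]
tool_rot: [0.703, -0.703, 0.073, -0.075]
contact_force: [-2.6, -1.2, 12.4]
opening: 0.0366
```

```bash
python3 - <<'E'
from h import *
import pads
obs();pads.pads()
im=grab('wrist','w_e6');sub=im['pixels'][160:230,250:310];a=cv2.resize(sub,None,fx=8,fy=8,interpolation=cv2.INTER_CUBIC)
cv2.imwrite('pics/e6.png',a[:,:,::-1])
E
```

```text
t 23.5 p [0.5587 0.2293 0.3335] q [ 0.7035 -0.703   0.0733 -0.0748] F [-2.59 -1.17 12.37] op 0.0366 j [ 0.39   0.355 -0.154  1.06  -0.     0.599]
pad top tool xyz [-0.0006  0.1372 -0.0148] [0.0237 0.0093] 1.8 1021
pad top tool xyz [-0.0004  0.1372  0.0135] [0.0093 0.0234] 88.8 1005
mid [-0.0005  0.1372 -0.0006] grip y 0.1552
```

View pics/e6.png

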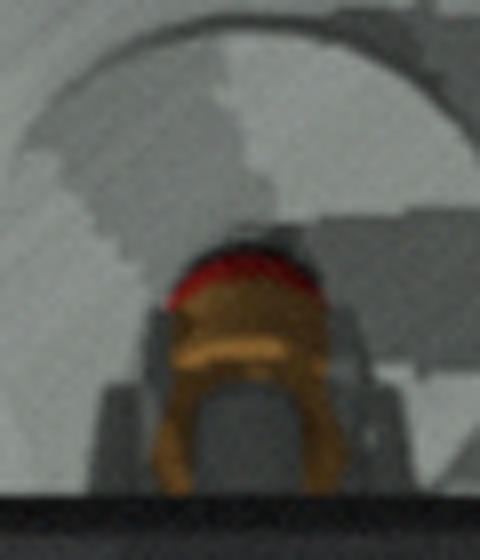

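step_arm:
  series:
    - [[0,-0.001,0],[0,0,0]]
    - [[0,-0.0006,0],[0,0,0]]
    - [[0,0,0],[0,0,0]]

```text
time_s: 23.98
tool_pos: [0.5586, 0.2293, 0.3336]
tool_rot: [0.703, -0.703, 0.074, -0.074]
contact_force: [-1.2, 0.1, 6.0]
opening: 0.0369
```

step_arm:
  series:
    - [[0,0,0],[0,0,0]]
    - [[0,0,0],[0,0,0]]
    - [[0,0,0],[0,0,0]]
  fingers: 0.0485
  newtons: 60

```text
time_s: 24.35
tool_pos: [0.5582, 0.2292, 0.3326]
tool_rot: [-0.703, 0.703, -0.074, 0.074]
contact_force: [0.3, 0.1, -0.6]
opening: 0.0486
```

```bash
python3 - <<'E'
from h import *
import pads
obs();pads.pads()
im=grab('wrist','w_e7');sub=im['pixels'][160:230,250:310];a=cv2.resize(sub,None,fx=8,fy=8,interpolation=cv2.INTER_CUBIC)
cv2.imwrite('pics/e7.png',a[:,:,::-1])
E
```

```text
t 24.35 p [0.5582 0.2292 0.3326] q [-0.703   0.7034 -0.0744  0.0737] F [ 0.29  0.1  -0.57] op 0.0486 j [ 0.39   0.357 -0.154  1.061  0.     0.599]
pad top tool xyz [-0.0008  0.1349  0.0186] [0.0104 0.0236] 89.5 1125
pad top tool xyz [-0.0005  0.1349 -0.02  ] [0.0101 0.0235] 89.3 1133
mid [-0.0006  0.1349 -0.0007] grip y 0.1529
```

View pics/e7.png

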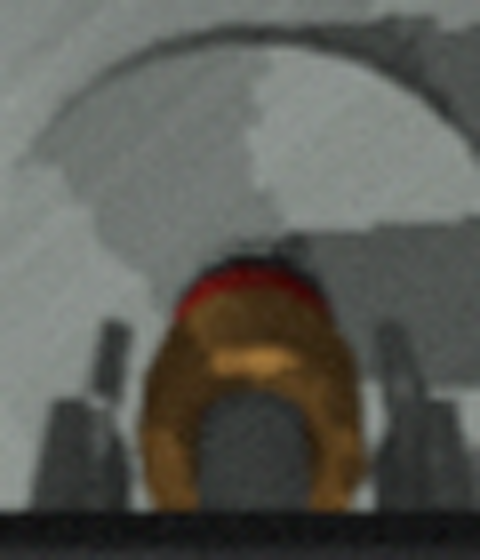

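step_arm:
  series:
    - [[0,-0.005,0],[0,0,0]]
    - [[0,-0.01,0],[0,0,0]]
    - [[0,-0.015,0],[0,0,0]]
    - [[0,-0.02,0],[0,0,0]]
    - [[0,-0.02,0],[0,0,0]]
    - [[0,-0.015,0],[0,0,0]]
    - [[0,0,0],[0,0,0]]
    - [[0,0,0],[0,0,0]]

```text
time_s: 25.45
tool_pos: [0.5583, 0.2293, 0.4178]
tool_rot: [-0.703, 0.703, -0.074, 0.074]
contact_force: [-0.5, 0.5, -1.3]
opening: 0.049
```

```bash
python3 - <<'E'
from h import *
o=obs()
im=grab('wrist','w_f1');sub=im['pixels'][100:350,180:400];a=cv2.resize(sub,None,fx=2.4,fy=2.4,interpolation=cv2.INTER_CUBIC)
cv2.imwrite('pics/f1.png',a[:,:,::-1])
hsv=cv2.cvtColor(im['pixels'],cv2.COLOR_RGB2HSV);P=cloud(im)
b=(hsv[...,0]>8)&(hsv[...,0]<25)&(hsv[...,1]>130);q=P[b];q=q[(np.abs(q[:,0]-.559)<.03)&(np.abs(q[:,1]-.229)<.03)];print(len(q),np.nanpercentile(q,[2,50,98],axis=0))
plan([0.5272,-0.0130,o['tool_pos'][2]],77.5,vmax=.045)
E
```

```text
t 25.45 p [0.5583 0.2293 0.4178] q [-0.7031  0.7033 -0.0742  0.0738] F [-0.52  0.55 -1.33] op 0.049 j [ 0.39   0.316 -0.014  1.242  0.     0.599]
329 [[0.53662738 0.20502679 0.05941328]
 [0.55129245 0.22860997 0.07744425]
 [0.56709621 0.25381464 0.33479865]]
[[[0.0034,-0.0,-0.0406],[0.01,0.08,-0.01]],[[0.0034,-0.0,-0.0405],[0.01,0.08,-0.01]],[[0.0035,-0.0001,-0.0406],[0.01,0.08,-0.01]],[[0.0035,-0.0001,-0.0405],[0.0,0.08,-0.01]],[[0.0036,-0.0,-0.0405],[0.01,0.08,-0.01]],[[0.0036,-0.0001,-0.0406],[0.0,0.08,-0.01]]]
```

View pics/f1.png

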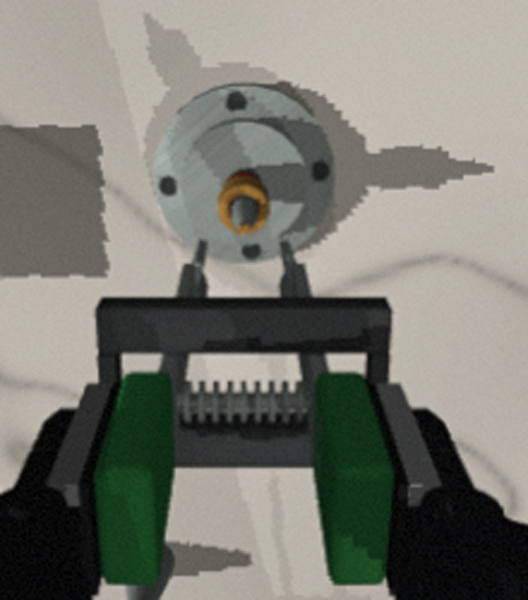

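The spacer ring sits on the shaft at zoomed pixel (243,205). Carrying the tongs back to the rack.

step_arm:
  series:
    - [[0.0034,0,-0.0405],[0,0.08,0]]
    - [[0.0034,0,-0.0405],[0,0.08,0]]
    - [[0.0035,0,-0.0405],[0,0.08,0]]
    - [[0.0035,0,-0.0405],[0,0.08,0]]
    - [[0.0036,0,-0.0405],[0,0.08,0]]
    - [[0.0036,0,-0.0405],[0,0.08,0]]
    - [[0,0,0],[0,0,0]]
    - [[0,0,0],[0,0,0]]
    - [[0,0,0],[0,0,0]]
    - [[0,0,0],[0,0,0]]

```text
time_s: 26.75
tool_pos: [0.5276, -0.0118, 0.4181]
tool_rot: [0.703, -0.703, 0.077, -0.076]
contact_force: [1.0, -0.6, -1.5]
opening: 0.0485
```

```bash
python3 - <<'E'
from h import *
o=obs()
im=grab('wrist','w_g1');sub=im['pixels'][100:350,180:400];a=cv2.resize(sub,None,fx=2.4,fy=2.4,interpolation=cv2.INTER_CUBIC)
cv2.imwrite('pics/g1.png',a[:,:,::-1])
E
```

```text
t 26.75 p [ 0.5276 -0.0118  0.4181] q [ 0.703  -0.7029  0.0766 -0.0764] F [ 0.97 -0.6  -1.5 ] op 0.0485 j [-0.022  0.172 -0.198  1.201  0.     0.194]
```

View pics/g1.png

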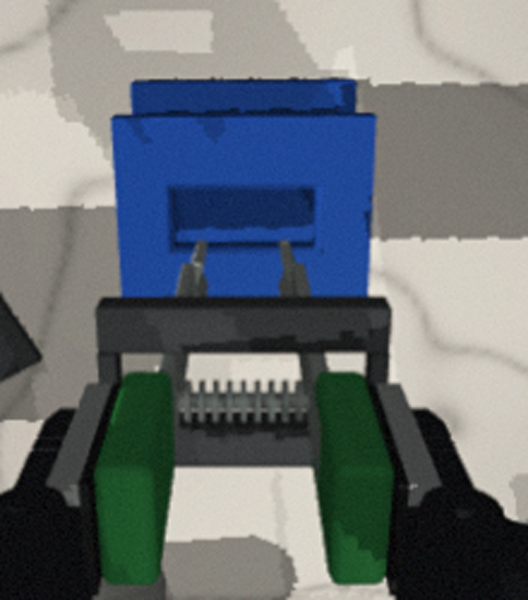

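```bash
python3 - <<'E'
from h import *
im=pickle.load(open('w_g1.pkl','rb'))
c=np.array([[170,187],[315,187],[317,246],[168,246]])/2.4+[180,100]-.3
p=onplane(im,c,0.095);print(p,p.mean(0)); print(np.linalg.norm(p[1]-p[0]),np.linalg.norm(p[3]-p[0]))
E
```

```text
[[ 0.50844523 -0.03701663  0.095     ]
 [ 0.52046216  0.01768041  0.095     ]
 [ 0.54412965  0.01400677  0.095     ]
 [ 0.53146731 -0.04360277  0.095     ]] [ 0.52612609 -0.01223305  0.095     ]
0.056001543889339214 0.023945633892517183
```

step_arm:
  series:
    - [[-0.0008,0.02,0],[0,0,0]]
    - [[0,0.025,0],[0,0,0]]
    - [[0,0.01,0],[0,0,0]]
    - [[0,0.01,0],[0,0,0]]
    - [[0,0.01,0],[0,0,0]]
    - [[0,0,0],[0,0,0]]
    - [[0,0,0],[0,0,0]]

```text
time_s: 27.68
tool_pos: [0.5269, -0.0125, 0.3437]
tool_rot: [0.703, -0.703, 0.077, -0.077]
contact_force: [0.3, 0.0, -1.5]
opening: 0.0485
```

step_arm:
  series:
    - [[0,0.01,0],[0,0,0]]
    - [[0,0.01,0],[0,0,0]]
    - [[0,0.01,0],[0,0,0]]
    - [[0,0.01,0],[0,0,0]]
    - [[0,0,0],[0,0,0]]
    - [[0,0,0],[0,0,0]]

```text
time_s: 28.42
tool_pos: [0.5268, -0.0124, 0.3034]
tool_rot: [0.703, -0.703, 0.077, -0.077]
contact_force: [0.2, 0.3, -2.2]
opening: 0.0483
```

```bash
python3 - <<'E'
from h import *
import pads
o=obs();pads.pads('w_g2')
E
```

```text
t 28.43 p [ 0.5268 -0.0124  0.3034] q [ 0.7029 -0.7029  0.0769 -0.077 ] F [ 0.23  0.3  -2.2 ] op 0.0483 j [-0.024  0.242 -0.382  0.946  0.     0.195]
pad top tool xyz [-0.0004  0.135  -0.02  ] [0.0103 0.0241] 89.0 1124
pad top tool xyz [-0.0002  0.1351  0.0185] [0.0101 0.0237] 89.9 1133
mid [-0.0003  0.135  -0.0008] grip y 0.153
```

View pics/w_g2.png

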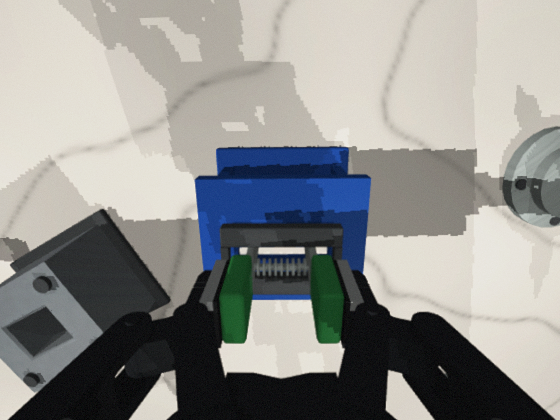

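The jaws are in the rack slot with the frame 17 mm above the top. Lowering until it rests.

step_arm:
  series:
    - [[0,0.008,0],[0,0,0]]
    - [[0,0.005,0],[0,0,0]]
    - [[0,0.0025,0],[0,0,0]]
    - [[0,0,0],[0,0,0]]

```text
time_s: 28.98
tool_pos: [0.5266, -0.0125, 0.2875]
tool_rot: [-0.703, 0.703, -0.077, 0.077]
contact_force: [-0.3, 0.4, -1.3]
opening: 0.0489
```

step_arm:
  series:
    - [[0,0.001,0],[0,0,0]]
    - [[0,0,0],[0,0,0]]

```text
time_s: 29.22
tool_pos: [0.5268, -0.0125, 0.2869]
tool_rot: [0.703, -0.703, 0.077, -0.077]
contact_force: [0.6, -0.4, -2.3]
opening: 0.0483
```

step_arm:
  series:
    - [[0,0.0005,0],[0,0,0]]
    - [[0,0,0],[0,0,0]]
    - [[0,0,0],[0,0,0]]
    - [[0,0,0],[0,0,0]]
  fingers: 0.06

```text
time_s: 29.72
tool_pos: [0.5268, -0.0125, 0.2864]
tool_rot: [0.703, -0.703, 0.077, -0.077]
contact_force: [-0.9, 0.6, -0.8]
opening: 0.0601
```

step_arm:
  series:
    - [[0,0,0],[0,0,0]]
    - [[0,0,0],[0,0,0]]
    - [[0,0,0],[0,0,0]]
  fingers: 0.08

```text
time_s: 30.1
tool_pos: [0.5267, -0.0125, 0.2863]
tool_rot: [-0.703, 0.703, -0.077, 0.077]
contact_force: [1.3, -0.0, 0.6]
opening: 0.0796
```

```bash
python3 - <<'E'
from h import *
import pads
o=obs();pads.pads('w_g3')
E
```

```text
t 30.1 p [ 0.5267 -0.0125  0.2863] q [-0.7029  0.7029 -0.077   0.077 ] F [ 1.28 -0.03  0.61] op 0.0796 j [-0.024  0.257 -0.405  0.909 -0.     0.194]
pad top tool xyz [-0.0003  0.1346 -0.0224] [0.0094 0.0243] 89.6 1075
pad top tool xyz [-0.0004  0.1346  0.0211] [0.0236 0.0096] 0.6 1097
mid [-0.0003  0.1346 -0.0006] grip y 0.1526
```

View pics/w_g3.png

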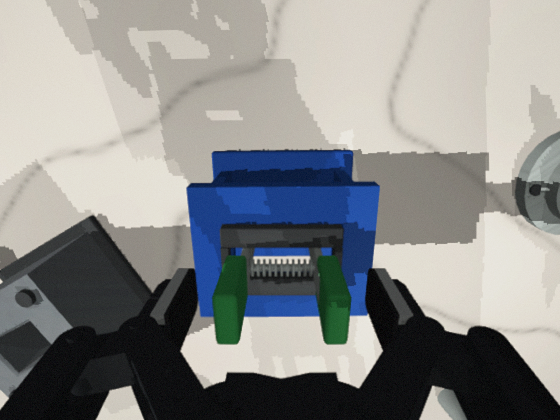

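Released: the pads are relaxed (53.5 mm over) and the frame is seated, with grip z = 0.1337. Retracting straight up, then checking the spacer and tongs.

step_arm:
  series:
    - [[0,-0.01,0],[0,0,0]]
    - [[0,-0.02,0],[0,0,0]]
    - [[0,-0.03,0],[0,0,0]]
    - [[0,-0.03,0],[0,0,0]]
    - [[-0.02,-0.02,0],[0,0,0]]
    - [[-0.03,0,0],[0,0,0]]
    - [[0,0,0],[0,0,0]]
    - [[0,0,0],[0,0,0]]
    - [[0,0,0],[0,0,0]]

```text
time_s: 31.28
tool_pos: [0.4785, -0.0017, 0.3963]
tool_rot: [-0.703, 0.703, -0.077, 0.077]
contact_force: [0.2, 0.1, 0.8]
opening: 0.0801
```

```bash
python3 - <<'E'
from h import *
o=obs();im=grab('wrist','w_h')
P=cloud(im);hsv=cv2.cvtColor(im['pixels'],cv2.COLOR_RGB2HSV);z=P[...,2]
g=(hsv[...,0]>50)&(hsv[...,0]<75)&(hsv[...,1]>120)
n,l,s,c=cv2.connectedComponentsWithStats(g.astype(np.uint8));C=[]
for i in range(1,n):
    if s[i,4]>200:
        mm=(l==i)&(abs(z-0.151)<0.003); rr=cv2.minAreaRect(P[mm][:,:2].astype(np.float32)); print(rr,mm.sum(),np.median(z[mm])); C.append(rr[0])
C=np.array(C);print('tongs',C.mean(0))
b=(hsv[...,0]>8)&(hsv[...,0]<25)&(hsv[...,1]>130);q=P[b];q=q[(q[:,2]>.05)&(q[:,2]<.09)];print('brass',len(q),np.percentile(q,[2,50,98],axis=0) if len(q) else '')
im=grab('top','top9');P=cloud(im);z=P[...,2]
for nme,(u0,u1,v0,v1) in dict(cup=(312,345,140,172),noz=(228,250,145,168),bot=(428,460,232,262),brush=(112,145,225,302)).items():
    m=np.zeros(z.shape,bool);m[v0:v1,u0:u1]=1;m&=z>0.012;print(nme,np.round(np.median(P[m],0),3))
im2=grab('scene','scene9');s=cv2.resize(im2['pixels'][130:230,230:380],(750,500),interpolation=cv2.INTER_CUBIC);cv2.imwrite('pics/s9.png',s[:,:,::-1])
E
```

```text
t 31.27 p [ 0.4785 -0.0017  0.3963] q [-0.7029  0.7029 -0.0769  0.0771] F [0.2  0.13 0.84] op 0.0801 j [-0.004  0.089 -0.344  1.137 -0.     0.215]
((0.521358847618103, -0.03411160036921501), (0.00983126275241375, 0.02330496348440647), 76.60572052001953) 342 0.15067121756283183
((0.5306383371353149, 0.00842777919024229), (0.008550630882382393, 0.023224780336022377), 79.29640197753906) 319 0.15070055261560775
tongs [ 0.52599859 -0.01284191]
brass 410 [[0.54745417 0.21756484 0.05929881]
 [0.55303771 0.2217806  0.07270677]
 [0.56604048 0.236571   0.07866764]]
cup [ 0.778 -0.142  0.046]
noz [0.778 0.117 0.025]
bot [ 0.49  -0.426  0.087]
brush [0.492 0.428 0.017]
```

View pics/s9.png

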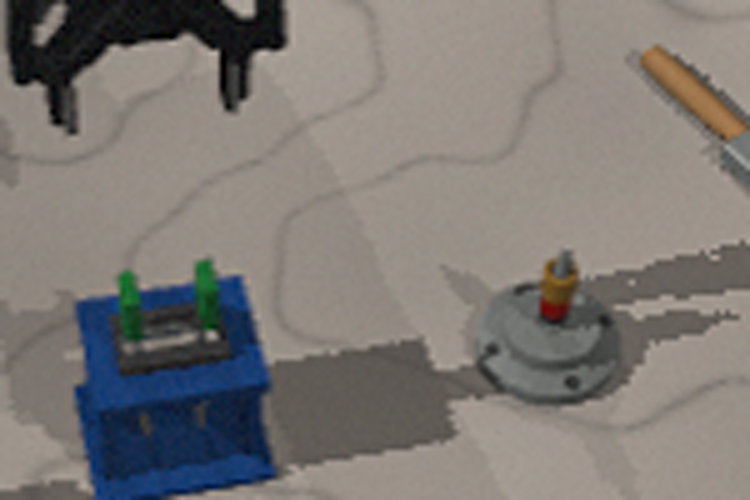

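View pics/w_h.png

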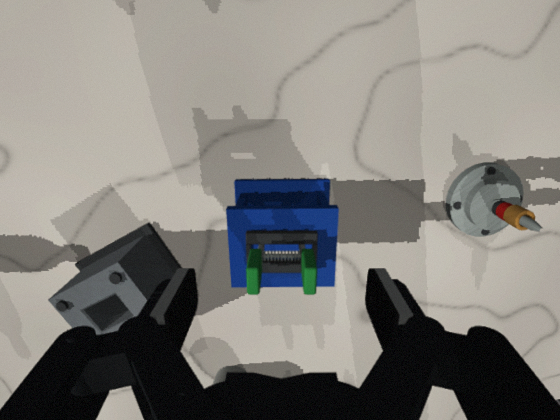

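The tongs hang in the rack and the spacer is upright on the seal. The bystanders haven't moved.

```bash
python3 -c "
from bench import r
print(r.close_job())"
```

```text
the job is handed in; nothing more can be done
None
```

The job is done and handed in at about 31 s of the 66 s; no verdict is reported.

**What I did:** I took the tongs from the rack half squeezed, lowered them into the slot and gripped the spacer, then lifted it clear. I threaded it over the shaft and slid the seal about 8 mm to its stop. I pressed with about 14 N (tool force less the tongs' weight) for about half a second. Then I opened the tongs, drew them straight up and hung them back in the rack.

**Last checks:**
- **Tongs:** they are about 1 mm from the slot centre and relaxed (about 53.5 mm over the pads). The pad tops are at 0.1507 m, the same as at the start. The scene picture shows them upright.
- **Spacer:** it sits upright on the seal. Its top is at about 0.078 m, which puts its centre about 32 mm below the tip.
- **Bystanders:** the cup, nozzle, bottle and brush measure within 1 mm of where they started.
- **Arm:** it is clear of everything.

**Disagreements:**
- The rack's top face measured 80 x 100 mm instead of the 90 x 110 mm stated. The slot itself measured 56 x 24 mm, as stated.
- While gripping the spacer, the gripper read 36.5 to 37 mm and the camera 38.4 mm, against the stated 39 to 43 mm.
- Small arm moves were off by about 1 mm, so I corrected the spacer's alignment from wrist pictures before putting it on the shaft.
- As the fingers closed on the spacer, an upward force of about 7 N appeared. The jaw tips probably touched the slot floor lightly, well below the 35 N limit.

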